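Get the stain can and bottles ready for decanting

ROBOT

A 6-joint arm with a two-finger parallel gripper is mounted at the origin on the work surface. World frame = base frame: x ahead of the robot, y to its left, z up, the work surface at z = 0. Lengths are in m, angles in rad, forces in N, time in s.
With the tool pointing down it reaches from about 0.375 to 0.75 m from the base axis. Payload 9 kg.
Tool frame: the origin (TCP) lies on the centre line of the jaws, within the pads' length; the fingertips stand tips_ahead ahead of it and the grasp point (between the pads) lies 8 mm behind it (tips_ahead is the distance from the TCP to the fingertips, in m); z points along the fingers, y is the line along which they close (so a half turn about z gives the same grasp; the last joint's range is limited). The gripper opens to 85 mm and grips with 20 to 120 N. Pads are 22 mm wide; open, the fingers measure 114 mm over their backs; the gripper's body (76 mm by 85 mm) begins 54 mm behind the grasp point. The pads swing forward as they close: fully open they stand 13 mm farther back than shut.
Start: joints at [0.912, 0.104, 0.097, 1.564, 0, 1.353], TCP at [0.256, 0.543, 0.242] pointing down, gripper open.
Joint ranges: [-2.99, 2.99], [-0.84, 1.86], [-1.1, 1.16], [-1.84, 2.11], [-1.51, 1.56], [-3.14, 3.14]. Speed limits (rad/s): [2.22, 2.22, 2.57, 3.14, 3.14, 3.14].

INTERFACE

Orientations are given as a rotation vector (axis times angle).
In Python, from rig import * gives the robot as it stands.
- The arm moves only by the shell command python3 -m inch 'ROWS' [FORCE]. ROWS is JSON, one flat list of numbers, 7 for each row, row after row: the shift along the tool's x, y, z scaled (see below), then the turn, a rotation vector about the tool's x, y, z scaled (see below), then the opening, from 0 (shut) to 1 (fully open). In form: [dx, dy, dz, ax, ay, az, fingers, dx, dy, dz, ax, ay, az, fingers, ...]. A call has 1 to 5 rows; each row shifts and turns the commanded pose from where the row before left it, along the tool's axes as they then stand; what a row does not reach is not made up. The controller multiplies each number of a shift by 0.5 m and each number of a turn by 30 degrees. A row lasts 1/8 s, in which the tool goes at most 62.5 mm and 10.7 degrees, less where a joint would pass 70% of its speed; a pose out of reach is approached as far as the arm can. A call with a number of a shift or a turn outside -1 to 1 is refused whole. A call with a gripper value outside its range is refused whole. The fingers move at their own pace and stop on an object; FORCE is the grip in N (left out, the last holds). Time passes only in rows, so rows that do not move let the fingers close. It gives the time, the measured TCP pose, the force, the opening and the grip force at its end, in the units of the state.
- sense(): the state, without advancing time (a new reading comes with each control period).
- read_camera(name): name is "scene" or "top" or "wrist"; returns a dict with "img" (400x640x3 uint8, red, green, blue), "fx", "fy", "cx", "cy" (pixels), "rvec" (rotation vector, rad) and "tvec" (3), from world to camera coordinates, as OpenCV has them; the wrist camera has in their place "hand_eye" (4x4, takes a point from camera to tool coordinates, whose origin is the TCP and whose axes are the flange's). Camera axes: x right, y down, z forward; pixel columns grow to the right and rows downward; lengths in m; the calibration is good to about 2 mm. A picture is of the moment at which its call begins: read the wrist's pose just before it. There is no depth.
- job_done(): hands the job in; it is judged then, once.
The state is a dict: "time": time; "q": joint angles; "qd": joint speeds; "tau": joint torques, N m; "eef_pos": TCP position; "tool_rot": TCP orientation; "contact_force": force on the tool from outside, world axes, zero at the start; "moment": the same for the moment, N m; "grip_width": opening from 0.0 (shut) to 1.0 (fully open); "grasp_force": force on a finger pad.
Only numpy, scipy, OpenCV 4.12 (cv2) and the standard library are available. Lean on these libraries where they do the work, as an engineer would, in place of code of your own. Each camera call takes 0.05 s, during which the arm holds its last target. There are 200 camera calls.

TASK

Get everything ready for decanting the wood stain: free the can's red safety cap (push it down and twist it anticlockwise) and stand it right way up in the drip tray, then pull the yellow pour spout up until its red lock button clicks out. Set every empty amber glass bottle down gently, upright, in the divided crate, one to each free cell; leave the filled bottles in the crate, the tape, the brush and the sample board where they are.

Things in the scene. Friction and masses are not known exactly. Their poses are not given: they have to be found in the camera images.
- can: heavy blue rectangular stain tin, 100 mm (x) by 150 mm (y), 165 mm tall, fixed in a wooden batten cradle (142 x 190 mm, 22 mm high). Steel filler neck on its top, 35 mm off centre along +y: 34 mm across, 50 mm over its bayonet rim, 24 mm high. A wire handle 17 mm high lies on the other half of the top. Origin under its centre
- neck_top (a point): centre of the top of the can's neck, 189 mm above the work surface, on the axis (vertical) of cap and spout. The cap covers it at the start. To free the cap: push straight down 6 mm (8 to 11 N; bottoms at 7.5 mm), keep it down, turn about 70 degrees anticlockwise from above (end stop at 79); gaps in the rim then free it, its spring lifts it 4 mm, lift it straight off by 45 mm
- cap: red safety cap, 64 mm across, 56 mm high, 70 g: skirt and disc (disc top 34 mm above the origin), straight grip bar on top, 12 mm thick, 50 mm long, 34 to 56 mm above the origin. Origin: centre of the skirt's lower edge, z up, x along the bar; locked, it lies 9 mm below neck_top, x along the can's x. A catch tooth stops it turning unless held at least 4 mm down for the first 40 degrees
- tray: shallow square steel drip tray fixed on the work surface between robot and crate, 130 x 130 mm, rim 14 mm high, walls and floor 4 mm; origin under its centre, x and y along its sides
- spout (a joint): how far the pour spout has been drawn up out of the neck, m: 0 stowed, hard stop at 0.082. It slides stiffly (about 3 N) and straight up; at about 0.078 its lock button snaps out and it can no longer slide back
- spout_head (a point): centre of the spout's yellow round pull head, 22 mm across and 18 mm high (9 mm above and below this point), on the neck's axis. Stowed and with the cap off, it stands 15 mm above neck_top, free all round for fingers; below it is an aluminium tube 17 mm across. The head gives 4 to 11 mm downwards on a spring if pressed while stowed
- button (a joint): the spout's red spring lock button, a 7 x 6 mm block low on the spout's tube, m: about 0 while held in by the neck's wall, 0.006 when it has snapped out above the neck's rim (it then stands out 7 mm from the tube, on the can's far side from the robot, just above the rim, and carries the spout). It must not be pressed in again
- crate: low plywood crate, open on top, fixed: 132 mm (x) by 260 mm (y), 45 mm high, walls, floor and dividers 4 mm; 2 x 4 cells, each 60 mm square, centres 64 mm apart, at x = -32 or 32 mm and y = -96, -32, 32 or 96 mm in its frame; origin under its centre
- bottle0: empty open amber glass bottle (no cap), squat, thick-based, 50 mm across, 88 mm tall, about 110 g; body to 52 mm, shoulder, then a neck 24 mm across from 58 mm up to the mouth, to be gripped there from above (grip centre about 76 mm up, fingers open no wider than 50 mm beside other bottles). Origin under its centre. Stands to the right of the crate at the start; may be absent
- bottle1: empty open amber glass bottle (no cap), squat, thick-based, 50 mm across, 88 mm tall, about 110 g; body to 52 mm, shoulder, then a neck 24 mm across from 58 mm up to the mouth, to be gripped there from above (grip centre about 76 mm up, fingers open no wider than 50 mm beside other bottles). Origin under its centre. Stands to the right of the crate at the start; may be absent
- bottle2: empty open amber glass bottle (no cap), squat, thick-based, 50 mm across, 88 mm tall, about 110 g; body to 52 mm, shoulder, then a neck 24 mm across from 58 mm up to the mouth, to be gripped there from above (grip centre about 76 mm up, fingers open no wider than 50 mm beside other bottles). Origin under its centre. Stands to the right of the crate at the start; may be absent
- bottle3: empty open amber glass bottle (no cap), squat, thick-based, 50 mm across, 88 mm tall, about 110 g; body to 52 mm, shoulder, then a neck 24 mm across from 58 mm up to the mouth, to be gripped there from above (grip centre about 76 mm up, fingers open no wider than 50 mm beside other bottles). Origin under its centre. Stands to the right of the crate at the start; may be absent
- bottle4: empty open amber glass bottle (no cap), squat, thick-based, 50 mm across, 88 mm tall, about 110 g; body to 52 mm, shoulder, then a neck 24 mm across from 58 mm up to the mouth, to be gripped there from above (grip centre about 76 mm up, fingers open no wider than 50 mm beside other bottles). Origin under its centre. Stands to the right of the crate at the start; may be absent
- bottle5: empty open amber glass bottle (no cap), squat, thick-based, 50 mm across, 88 mm tall, about 110 g; body to 52 mm, shoulder, then a neck 24 mm across from 58 mm up to the mouth, to be gripped there from above (grip centre about 76 mm up, fingers open no wider than 50 mm beside other bottles). Origin under its centre. Stands to the right of the crate at the start; may be absent
- full0: filled amber bottle with black screw cap (28 mm across) and white label, same body, 90 mm tall; it already stands in a cell of the crate and stays there. Origin under its centre; may be absent
- full1: filled amber bottle with black screw cap (28 mm across) and white label, same body, 90 mm tall; it already stands in a cell of the crate and stays there. Origin under its centre; may be absent
- full2: filled amber bottle with black screw cap (28 mm across) and white label, same body, 90 mm tall; it already stands in a cell of the crate and stays there. Origin under its centre; may be absent
- tape: roll of blue masking tape lying flat, 100 mm across, 24 mm high, near the robot's left; origin under its centre. Bystander
- sample: bare wooden sample board lying flat, 60 x 110 x 12 mm, near the robot's right; origin under its centre. Bystander
- brush: flat paint brush lying to the right of the crate, beyond the bottles, about 210 mm long, at most 14 mm high; origin under the handle near the ferrule. Bystander
Things that resemble listed ones, but are neither listed nor needed, are in the scene too. Leave any blue or pink look-alike of the bottle3 alone.

How it is judged:
By the outcome, as a careful person would: the job done as asked, in the order asked, and still so for the second after the job is handed in, with the robot touching nothing.
Of bottle0, bottle1, bottle2, bottle3, bottle4, bottle5 only 4 to 6 are there at a start; the rules pass over those that are not, and their reading is None.
Of full0, full1, full2 only 1 to 2 are there at a start; the rules pass over those that are not, and their reading is None.
At some moment in a run one of bottle0, bottle1, bottle2, bottle3, bottle4, bottle5 may be knocked a few centimetres aside while the robot is not near it.
It also fails if it takes over 200 s, if anything falls off the work surface, if the arm or the gripper's body presses on something with over 40 N, if the wrist force passes 120 N, or if a joint passes its speed limit or range.

## Working session

There is one attempt and no reset: what is moved stays moved. The work goes in short steps, Python scripts to look and compute and a shell command to move; the robot and the scene stay as the last step left them, time stands still between calls to the robot, and variables do not carry over. Pictures are saved under pics/ and viewed, at most 14 in all, crops included, and the job is handed in when it is done.

```bash
mkdir -p pics; ls; python3 - <<'E'
from rig import *
import cv2,json,numpy as np
s=sense();print({k:np.round(v,3).tolist() for k,v in s.items()}, globals().get('tips_ahead'))
for n in("scene","top","wrist"):
    c=read_camera(n);cv2.imwrite(f"pics/{n}0.png",c["img"][:,:,::-1])
    print(n,{k:np.round(v,4).tolist() for k,v in c.items() if k!="img"})
E
```

```text
pics
{'time': 0.0, 'q': [0.912, 0.104, 0.097, 1.564, 0.0, 1.353], 'qd': [0.002, 0.0, -0.001, 0.0, 0.001, -0.0], 'tau': [-0.044, -54.562, 49.302, 0.099, -0.04, 0.003], 'eef_pos': [0.256, 0.543, 0.242], 'tool_rot': [-0.687, -3.065, 0.001], 'contact_force': [0.41, -0.075, -0.109], 'moment': [0.012, 0.013, -0.055], 'grasp_force': 0.889, 'grip_width': 1.001} 0.011
scene {'fx': 378.5086, 'fy': 378.5086, 'cx': 323.1738, 'cy': 200.4571, 'rvec': [2.0331, 0.9392, -0.4479], 'tvec': [-0.3113, -0.1271, 1.3216]}
top {'fx': 464.5678, 'fy': 464.5678, 'cx': 329.5361, 'cy': 189.6232, 'rvec': [2.1239, -2.1803, 0.1317], 'tvec': [-0.0022, 0.5152, 1.5835]}
wrist {'fx': 308.3579, 'fy': 308.3579, 'cx': 315.9065, 'cy': 200.2724, 'hand_eye': [[-0.001, -0.9486, -0.3166, 0.082], [1.0, -0.0006, -0.0014, 0.0006], [0.0011, -0.3166, 0.9486, -0.1325], [0.0, 0.0, 0.0, 1.0]]}
```

View pics/top0.png

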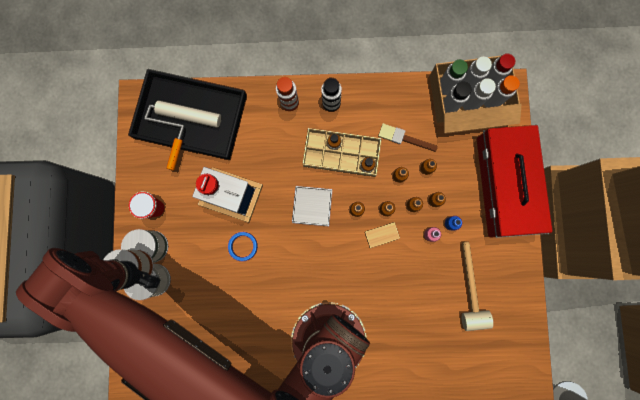

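View pics/scene0.png

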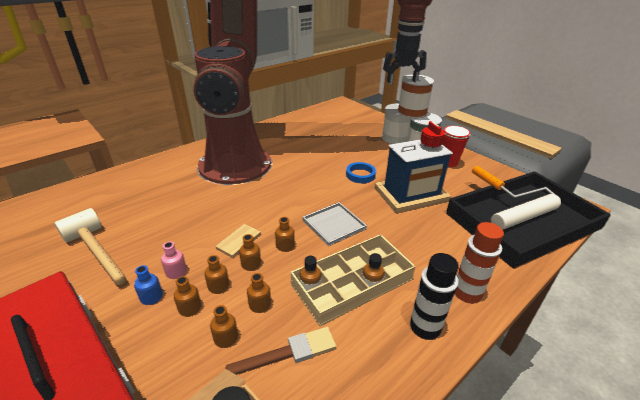

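The top picture shows six amber bottles at (358,209), (387,209), (416,204), (438,199), (401,174) and (429,166). The look-alikes are blue (454,223) and pink (433,234). The full bottles are at (334,141) and (368,163), the cap at (207,184) and the tray at (312,206). The scene picture agrees. Next I take coarse positions and one enlarged crop.

```bash
cat > h.py <<'E'
from rig import *
import cv2,numpy as np
from scipy.spatial.transform import Rotation as R
def cam(n):
    s=sense(); c=read_camera(n); K=np.array([[c["fx"],0,c["cx"]],[0,c["fy"],c["cy"]],[0,0,1]])
    if n=="wrist":
        H=np.array(c["hand_eye"]);Rt=R.from_rotvec(s["tool_rot"]).as_matrix()
        Rw=Rt@H[:3,:3]; o=np.array(s["eef_pos"])+Rt@H[:3,3]
    else:
        Rc=R.from_rotvec(np.ravel(c["rvec"])).as_matrix(); Rw=Rc.T; o=-Rc.T@np.ravel(c["tvec"])
    return dict(img=c["img"],K=K,Rw=Rw,o=o)
def ray(c,uv): 
    d=c["Rw"]@np.linalg.inv(c["K"])@np.array([uv[0],uv[1],1.]); return d/np.linalg.norm(d)
def onz(c,uv,z):
    d=ray(c,uv); return c["o"]+d*(z-c["o"][2])/d[2]
def tri(obs):
    A=np.zeros((3,3));b=np.zeros(3)
    for c,uv in obs:
        d=ray(c,uv);P=np.eye(3)-np.outer(d,d);A+=P;b+=P@c["o"]
    x=np.linalg.solve(A,b)
    return x,max(np.linalg.norm((np.eye(3)-np.outer(ray(c,u),ray(c,u)))@(x-c["o"])) for c,u in obs)
def pix(c,X):
    p=c["K"]@c["Rw"].T@(np.array(X,float)-c["o"]); return p[:2]/p[2]
def blobs(img,lo,hi,amin=10):
    hsv=cv2.cvtColor(img,cv2.COLOR_RGB2HSV); m=cv2.inRange(hsv,np.array(lo),np.array(hi))
    n,l,st,ce=cv2.connectedComponentsWithStats(m)
    return [(ce[i].round(1).tolist(),st[i].tolist()) for i in range(1,n) if st[i][4]>=amin],m
def save(img,name,box=None,k=1):
    if box: img=img[box[1]:box[3],box[0]:box[2]]
    cv2.imwrite("pics/"+name,cv2.resize(img,None,fx=k,fy=k,interpolation=cv2.INTER_CUBIC)[:,:,::-1])
E
python3 - <<'E'
from h import *
t=cam("top");im=t["img"]
for uv in [(358,209),(387,209),(416,204),(438,199),(401,174),(429,166),(454,223),(433,234)]: print(uv,onz(t,uv,.08).round(3))
print("full",[onz(t,u,.09).round(3) for u in[(334,140),(368,162)]])
print("cap",onz(t,(207,184),.22).round(3),"tray",onz(t,(312,206),.01).round(3))
print("crate corners",[onz(t,u,.045).round(3) for u in[(307,129),(382,138),(378,175),(303,167)]])
for u in[(454,223),(433,234),(358,209)]: print(cv2.cvtColor(im[u[1]-1:u[1]+2,u[0]-1:u[0]+2],cv2.COLOR_RGB2HSV).reshape(-1,3)[4])
save(im,"topc.png",(290,115,475,255),4); 
a=im[155:230,185:270]; save(a,"can.png",None,7)
E
```

```text
(358, 209) [ 0.441 -0.11   0.08 ]
(387, 209) [ 0.438 -0.207  0.08 ]
(416, 204) [ 0.452 -0.305  0.08 ]
(438, 199) [ 0.467 -0.38   0.08 ]
(401, 174) [ 0.556 -0.259  0.08 ]
(429, 166) [ 0.581 -0.355  0.08 ]
(454, 223) [ 0.385 -0.429  0.08 ]
(433, 234) [ 0.351 -0.357  0.08 ]
full [array([ 0.677, -0.036,  0.09 ]), array([ 0.598, -0.148,  0.09 ])]
cap [0.518 0.361 0.22 ] tray [0.462 0.048 0.01 ]
crate corners [array([0.73 , 0.058, 0.045]), array([ 0.691, -0.204,  0.045]), array([ 0.56 , -0.185,  0.045]), array([0.595, 0.074, 0.045])]
[109 183 107]
[154  29 209]
[11 53 77]
```

View pics/topc.png

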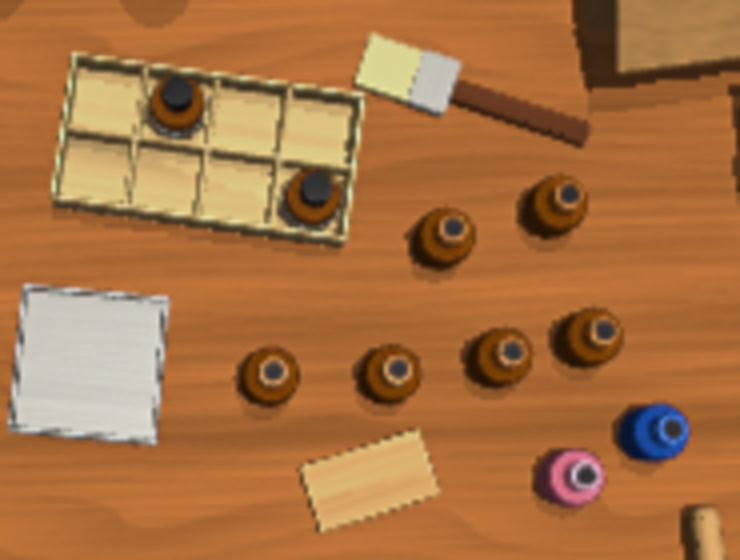

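View pics/can.png

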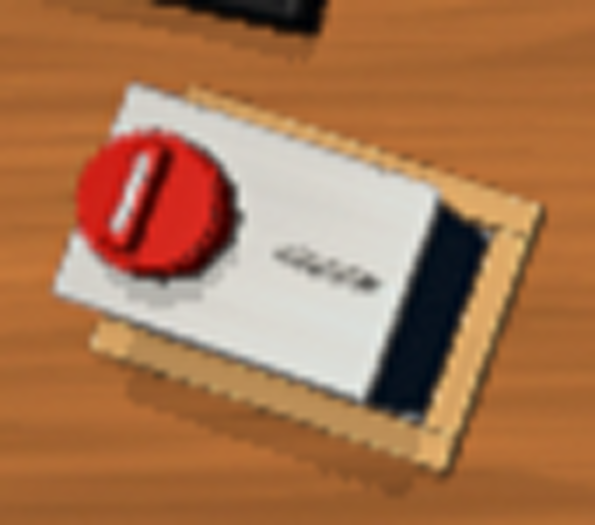

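All six amber bottles are present, and six cells are free: every cell except far (+x) row y=+32 and near row y=-96. The blue and pink ones are the look-alikes. The bottles' dark mouths stand out clearly. In the can crop the cap's grip bar runs along the can's x, and the can is yawed about -19°. I'll move up and over the cap for close wrist views.

```bash
python3 -m inch '[0,0,-0.12,0,0,0,1, 0,0,-0.12,0,0,0,1, -0.1,-0.018,0,0,0,0,1, -0.1,-0.018,0,0,0,0,1, -0.1,-0.018,0,0,0,0,1]'
python3 -m inch '[-0.1,-0.018,0,0,0,0,1, -0.1,-0.018,0,0,0,0,1, -0.05,0,0,0,0,0,1, 0,0,0,0,0,0,1, 0,0,0,0,0,0,1]'
cat >> h.py <<'E'
def grab(n,tag):
    import pickle
    c=cam(n); pickle.dump(c,open(f"pics/{tag}.pkl","wb")); return c
def load(tag):
    import pickle
    return pickle.load(open(f"pics/{tag}.pkl","rb"))
def wrap(a): return (a+180)%360-180
def st():
    s=sense();Rt=R.from_rotvec(s["tool_rot"]).as_matrix();psi=np.degrees(np.arctan2(Rt[1,0],Rt[0,0]))
    print("t %.1f pos %s psi %.1f tilt %.2f q %s F %s grip %.3f gf %.1f"%(s["time"],np.round(s["eef_pos"],4),psi,np.degrees(np.arccos(-Rt[2,2])),np.round(s["q"],2),np.round(s["contact_force"],1),s["grip_width"],s["grasp_force"])); return s,psi
def go(p,psi=None):
    "turn first (units az), then shift in tool axes (units)"
    s,ps=st(); d=np.array(p,float)-s["eef_pos"]
    dt=0 if psi is None else wrap(psi-ps)
    a=np.radians(ps+dt); x=np.array([np.cos(a),np.sin(a),0]);y=np.array([np.sin(a),-np.cos(a),0])
    print("turn az %.3f then shift x %.3f y %.3f z %.3f"%(-dt/30,d@x/.5,d@y/.5,-d[2]/.5))
E
python3 - <<'E'
from h import *
st();c=grab("wrist","w1");save(c["img"],"w1.png")
b,m=blobs(c["img"],(0,0,0),(255,255,255));print(pix(c,(.518,.361,.236)))
E
```

```text
time: 0.82
eef_pos: [0.3812, 0.4533, 0.362]
tool_rot: [-0.686, -3.066, 0.0]
contact_force: [0.2, 0.0, -2.1]
grip_width: 1.002
grasp_force: 0.0
time: 1.45
eef_pos: [0.4849, 0.385, 0.3622]
tool_rot: [-0.686, -3.065, 0.0]
contact_force: [-0.4, 0.3, -1.6]
grip_width: 0.998
grasp_force: 0.0
t 1.4 pos [0.4849 0.385  0.3622] psi 154.8 tilt 0.03 q [0.46 0.24 0.47 1.8  0.   0.9 ] F [-0.4  0.3 -1.6] grip 0.998 gf 0.0
[307.54608986 237.21669234]
```

View pics/w1.png

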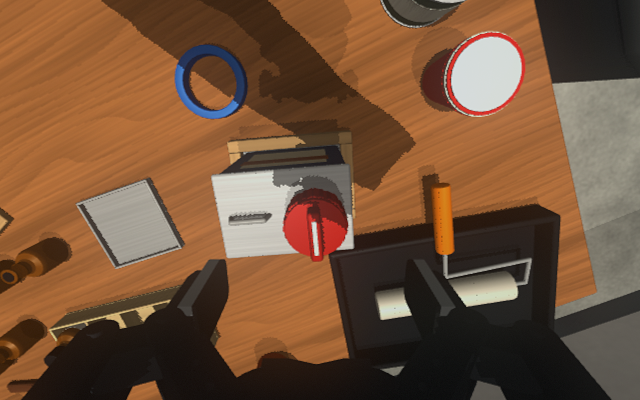

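The cap is at (316,225), and its bar top is a white stripe running roughly from (316,205) to (318,258). I'll take a second view nearer and triangulate the bar top.

```bash
python3 -m inch '[-0.08,0.06,0.04,0,0,-0.2,1, 0,0,0,0,0,0,1, 0,0,0,0,0,0,1]' >/dev/null
python3 - <<'E'
from h import *
st();c2=grab("wrist","w2");c1=load("w1")
def bar(c,guess):
    im=c["img"];hsv=cv2.cvtColor(im,cv2.COLOR_RGB2HSV)
    red=(((hsv[...,0]<8)|(hsv[...,0]>172))&(hsv[...,1]>150)).astype(np.uint8)
    n,l,s,ce=cv2.connectedComponentsWithStats(red)
    i=min(range(1,n),key=lambda i:np.hypot(*(ce[i]-guess))+ (1e3 if s[i][4]<300 else 0))
    cn,_=cv2.findContours((l==i).astype(np.uint8),cv2.RETR_EXTERNAL,cv2.CHAIN_APPROX_NONE)
    hull=np.zeros_like(red);cv2.fillConvexPoly(hull,cv2.convexHull(max(cn,key=cv2.contourArea)),1)
    w=((hull>0)&(hsv[...,1]<110)&(hsv[...,2]>140)).astype(np.uint8)
    n,l2,s2,ce2=cv2.connectedComponentsWithStats(w);j=1+np.argmax(s2[1:,4])
    pts=np.argwhere(l2==j)[:,::-1].astype(np.float32)
    r=cv2.minAreaRect(pts);print("white",s2[j],ce2[j],r);vx,vy,x0,y0=cv2.fitLine(pts,cv2.DIST_L2,0,.01,.01).ravel()
    p=(pts-[x0,y0])@[vx,vy];mid=(p.max()+p.min())/2
    return [np.array([x0,y0])+np.array([vx,vy])*q for q in(mid,p.min(),p.max())]
g=(.518,.361,.22)
b1=bar(c1,pix(c1,g));b2=bar(c2,pix(c2,g))
X,e=tri([(c1,b1[0]),(c2,b2[0])]);print("bar top",X.round(4),"res",e)
for c,b in((c1,b1),(c2,b2)):
    e1,e2=[onz(c,u,X[2]) for u in b[1:]];d=e2-e1;print(e1.round(4),e2.round(4),"len",np.hypot(*d[:2]),"dir",np.degrees(np.arctan2(d[1],d[0])))
# can top: white lid
save(c2["img"],"w2.png",(190,100,450,330),3)
E
```

```text
t 1.9 pos [0.5336 0.3953 0.3426] psi 160.8 tilt 0.02 q [0.44 0.38 0.59 1.79 0.   0.78] F [ 0.1 -0.2 -2.1] grip 1.003 gf 0.0
white [311 221   8  35 173] [314.97687861 238.21387283] ((314.9180603027344, 238.09837341308594), (34.222511291503906, 5.070001602172852), 84.80557250976562)
white [275 182   6  39 159] [277.62893082 200.72955975] ((277.5666198730469, 200.99778747558594), (38.145484924316406, 4.131039142608643), 88.09085083007812)
bar top [0.522  0.3666 0.2355] res 0.0001270705627844302
[0.506  0.3728 0.2355] [0.5384 0.3604 0.2355] len 0.0347250140865669 dir -20.91267405876453
[0.5068 0.372  0.2355] [0.5378 0.3607 0.2355] len 0.03297063755978434 dir -20.073408038493323
```

View pics/w2.png

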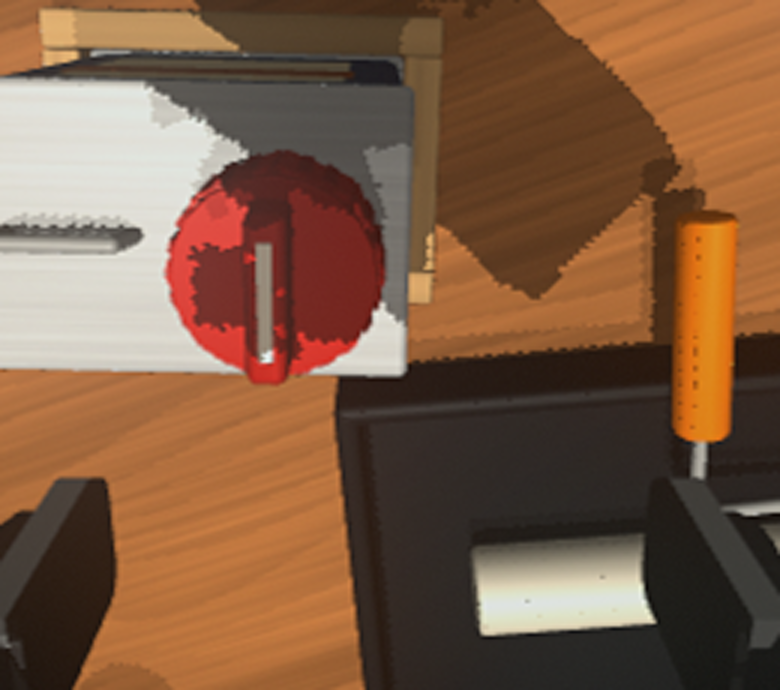

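The crop shows the bar with a white stripe inset at crop (263,302), which is (277.6,200.7) in the full picture. Its measured height of 0.2355 m agrees with the expected 0.236. I'll check the centre against the disc outline, then work out the approach.

```bash
python3 - <<'E'
from h import *
for t in("w1","w2"):
    c=load(t);im=c["img"];hsv=cv2.cvtColor(im,cv2.COLOR_RGB2HSV)
    m=(((hsv[...,0]<8)|(hsv[...,0]>172))&(hsv[...,1]>130)).astype(np.uint8)
    n,l,s,ce=cv2.connectedComponentsWithStats(m);g=pix(c,(.522,.3666,.214))
    i=min(range(1,n),key=lambda i:np.hypot(*(ce[i]-g))+ (1e3 if s[i][4]<300 else 0))
    p=np.argwhere(l==i)[:,::-1]
    P=np.array([onz(c,u,.214) for u in p])[:,:2]-[.522,.3666]
    a=np.radians(-20.4);X=P@[np.cos(a),np.sin(a)];Y=P@[-np.sin(a),np.cos(a)]
    print("rel stripe centre at z=.214: along bar",X.min(),X.max(),"across",Y.min(),Y.max(),(Y.min()+Y.max())/2)
    Q=np.array([onz(c,u,.2355) for u in p])[:,:2]-[.522,.3666];k=np.abs(Q@[-np.sin(a),np.cos(a)])<.004;XQ=(Q@[np.cos(a),np.sin(a)])[k];print("at .2355 bar max",XQ.max(),XQ.min())
go((.522,.3666,.27),159.6)
E
```

```text
rel stripe centre at z=.214: along bar -0.04218800782872282 0.03609594131337982 across -0.03172888663399034 0.03195891975134213 0.00011501655867589625
at .2355 bar max 0.023931598289385042 -0.04835726891241743
rel stripe centre at z=.214: along bar -0.038375391114726 0.03262184374529875 across -0.03156485932605034 0.03217599539639523 0.00030556803517244394
at .2355 bar max 0.023263018863713084 -0.04104927416901399
t 1.9 pos [0.5335 0.3953 0.3436] psi 160.8 tilt 0.08 q [0.44 0.37 0.59 1.79 0.   0.78] F [-0.2 -0.1 -0.5] grip 1.002 gf 0.0
turn az 0.039 then shift x 0.002 y -0.062 z 0.147
```

```bash
python3 -m inch '[0,-0.031,0.05,0,0,0.039,1, 0,-0.031,0.05,0,0,0,1, 0,0,0.047,0,0,0,1, 0,0,0,0,0,0,1, 0,0,0,0,0,0,1]'
python3 -c "
from h import *
go((.521,.367,.229),159.6)"
```

```text
time: 2.55
eef_pos: [0.5239, 0.366, 0.2711]
tool_rot: [0.556, 3.09, 0.002]
contact_force: [0.6, -0.3, -0.4]
grip_width: 1.001
grasp_force: 0.0
t 2.5 pos [0.5239 0.366  0.2711] psi 159.6 tilt 0.16 q [0.41 0.23 0.29 1.63 0.   0.76] F [ 0.6 -0.3 -0.4] grip 1.001 gf 0.0
turn az 0.000 then shift x 0.006 y -0.000 z 0.084
```

```bash
python3 -m inch '[0.006,0,0.042,0,0,0,1, 0,0,0.042,0,0,0,1, 0,0,0,0,0,0,1]'
python3 -m inch '[0,0,0,0,0,0,0, 0,0,0,0,0,0,0, 0,0,0,0,0,0,0, 0,0,0,0,0,0,0, 0,0,0,0,0,0,0]' 90
python3 -m inch '[0,0,0,0,0,0,0, 0,0,0,0,0,0,0]'
python3 -c "
from h import *
st()"
```

```text
time: 2.92
eef_pos: [0.5208, 0.3667, 0.2268]
tool_rot: [-0.557, -3.091, 0.001]
contact_force: [0.5, 0.5, -1.5]
grip_width: 0.999
grasp_force: 0.0
time: 3.55
eef_pos: [0.5214, 0.3667, 0.2273]
tool_rot: [0.557, 3.091, 0.001]
contact_force: [0.4, -0.2, 1.4]
grip_width: 0.114
grasp_force: 88.5
time: 3.8
eef_pos: [0.5213, 0.3667, 0.2273]
tool_rot: [0.557, 3.091, 0.001]
contact_force: [0.5, -0.8, 2.3]
grip_width: 0.122
grasp_force: 88.7
t 3.8 pos [0.5213 0.3667 0.2273] psi 159.6 tilt 0.05 q [0.41 0.22 0.19 1.55 0.   0.76] F [ 0.5 -0.8  2.3] grip 0.122 gf 88.7
```

```bash
python3 -m inch '[0,0,0.006,0,0,0,0, 0,0,0.006,0,0,0,0, 0,0,0,0,0,0,0, 0,0,0,0,0,0,0]'
```

```text
time: 4.3
eef_pos: [0.5213, 0.3667, 0.2219]
tool_rot: [0.557, 3.091, 0.001]
contact_force: [-1.3, -1.1, 6.8]
grip_width: 0.116
grasp_force: 89.7
```

```bash
python3 -m inch '[0,0,0.002,0,0,0,0, 0,0,0,0,0,0,0, 0,0,0,0,0,-0.2,0, 0,0,0,0,0,-0.2,0, 0,0,0,0,0,-0.2,0]'
python3 -m inch '[0,0,0,0,0,-0.2,0, 0,0,0,0,0,-0.2,0, 0,0,0,0,0,-0.2,0, 0,0,0,0,0,-0.2,0, 0,0,0,0,0,0,0]'
python3 -c "
from h import *
st()"
```

```text
time: 4.92
eef_pos: [0.5202, 0.3669, 0.2201]
tool_rot: [-0.06, -3.139, -0.001]
contact_force: [-6.3, -0.6, 4.1]
grip_width: 0.117
grasp_force: 95.3
time: 5.55
eef_pos: [0.521, 0.3666, 0.2218]
tool_rot: [-0.591, 3.084, 0.0]
contact_force: [-5.0, -0.1, 13.4]
grip_width: 0.113
grasp_force: 103.9
t 5.5 pos [0.521  0.3666 0.2218] psi -158.3 tilt 0.08 q [ 0.41  0.21  0.18  1.54 -0.    0.03] F [-5.  -0.1 13.4] grip 0.113 gf 103.9
```

```bash
python3 -m inch '[0,0,0,0,0,-0.2,0, 0,0,0,0,0,-0.2,0, 0,0,0,0,0,-0.2,0, 0,0,0,0,0,-0.2,0, 0,0,0,0,0,-0.2,0]'
python3 -m inch '[0,0,0,0,0,0,0, 0,0,0,0,0,0,0]'
python3 -c "
from h import *
st();print(sense()['moment'])"
```

```text
time: 6.18
eef_pos: [0.522, 0.3666, 0.2226]
tool_rot: [-1.37, 2.823, -0.001]
contact_force: [-1.4, -3.2, 13.9]
grip_width: 0.115
grasp_force: 97.9
time: 6.42
eef_pos: [0.522, 0.3666, 0.2226]
tool_rot: [-1.365, 2.825, -0.001]
contact_force: [-1.6, -3.3, 15.1]
grip_width: 0.119
grasp_force: 97.9
t 6.4 pos [0.522  0.3666 0.2226] psi -128.4 tilt 0.22 q [ 0.41  0.21  0.18  1.53 -0.   -0.49] F [-1.6 -3.3 15.1] grip 0.119 gf 97.9
[-7.44047453e-01  5.19490725e-01  6.87057421e-04]
```

```bash
python3 -m inch '[0,0,-0.01,0,0,0,0, 0,0,-0.01,0,0,0,0, 0,0,0,0,0,0,0]'
python3 -m inch '[0,0,-0.01,0,0,0,0, 0,0,-0.01,0,0,0,0, 0,0,0,0,0,0,0]'
```

```text
time: 6.8
eef_pos: [0.5218, 0.3671, 0.2308]
tool_rot: [-1.366, 2.827, 0.001]
contact_force: [3.3, 2.9, 5.8]
grip_width: 0.118
grasp_force: 92.0
time: 7.18
eef_pos: [0.5212, 0.3668, 0.2397]
tool_rot: [-1.367, 2.829, 0.001]
contact_force: [3.1, 3.6, 0.2]
grip_width: 0.114
grasp_force: 90.9
```

```bash
python3 -m inch '[0,0,-0.04,0,0,0,0, 0,0,-0.05,0,0,0,0, 0,0,-0.05,0,0,0,0, 0,0,-0.02,0,0,0,0, 0,0,0,0,0,0,0]'
python3 - <<'E'
from h import *
t=grab("top","t2");im=t["img"];s=cam("scene")
hsv=cv2.cvtColor(im,cv2.COLOR_RGB2HSV);m=cv2.inRange(hsv,(0,0,120),(180,45,255))[180:235,280:345]
n,l,q,ce=cv2.connectedComponentsWithStats(m);i=1+np.argmax(q[1:,4]);pts=np.argwhere(l==i)[:,::-1].astype(np.float32)+[280,180]
P=np.array([onz(t,u,.009)[:2] for u in pts],np.float32);r=cv2.minAreaRect(P);print("tray",r)
hs=cv2.cvtColor(s["img"],cv2.COLOR_RGB2HSV);m2=cv2.inRange(hs,(0,0,110),(180,45,255))[195:250,295:372]
n,l,q,ce=cv2.connectedComponentsWithStats(m2);i=1+np.argmax(q[1:,4]);pts=np.argwhere(l==i)[:,::-1].astype(np.float32)+[295,195]
P=np.array([onz(s,u,.009)[:2] for u in pts],np.float32);print("tray scene",cv2.minAreaRect(P))
save(s["img"],"sc2.png",(330,20,530,220),3)
go((.462,.048,.30))
E
```

```text
time: 7.8
eef_pos: [0.5211, 0.3664, 0.3195]
tool_rot: [1.366, -2.828, 0.0]
contact_force: [0.6, -0.0, -3.1]
grip_width: 0.115
grasp_force: 91.0
tray ((0.46360424160957336, 0.048294682055711746), (0.12883010506629944, 0.1286911964416504), 83.20455169677734)
tray scene ((0.46566712856292725, 0.04766096547245979), (0.1364736706018448, 0.1378844678401947), 83.41947174072266)
t 7.9 pos [0.5208 0.3664 0.3184] psi -128.4 tilt 0.12 q [ 0.41  0.26  0.41  1.72 -0.   -0.49] F [-0.9 -0.2 -3.6] grip 0.117 gf 91.0
turn az 0.000 then shift x 0.572 y -0.304 z 0.037
```

View pics/sc2.png

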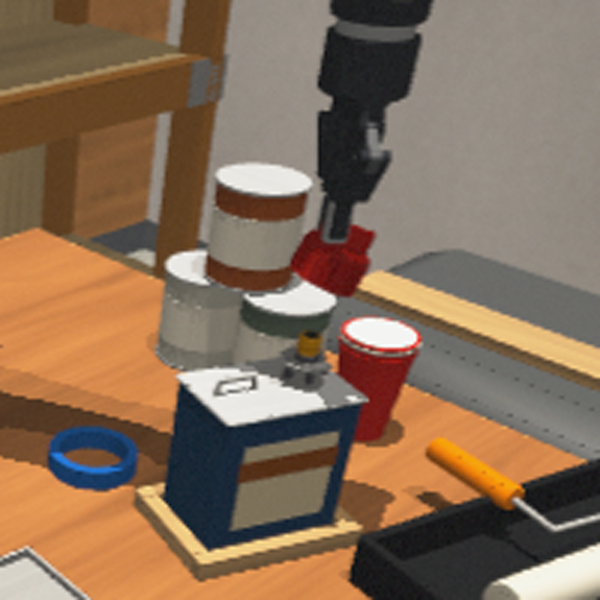

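The cap is off and the yellow spout head shows on the neck, at crop (310,342). The cap has swung tilted in the grip. I'll carry it over the tray, then look at the tilt.

```bash
python3 -m inch '[0.08,-0.042,0,0,0,0,0, 0.1,-0.052,0,0,0,0,0, 0.1,-0.052,0,0,0,0,0, 0.1,-0.052,0,0,0,0,0, 0.1,-0.052,0,0,0,0,0]'
python3 -m inch '[0.06,-0.035,0,0,0,0,0, 0.025,-0.014,0,0,0,0,0, 0,0,0.1,0,0,0,0, 0,0,0.1,0,0,0,0, 0,0,0,0,0,0,0]'
python3 -m inch '[0,0,0.07,0,0,0,0, 0,0,0.05,0,0,0,0, 0,0,0,0,0,0,0]'
python3 - <<'E'
from h import *
go((.4645,.048,.0513));s=cam("scene");save(s["img"],"sc3.png",(270,130,410,260),5)
E
```

```text
time: 8.52
eef_pos: [0.4689, 0.0994, 0.3185]
tool_rot: [1.367, -2.827, -0.001]
contact_force: [0.2, -0.8, -2.7]
grip_width: 0.118
grasp_force: 91.0
time: 9.15
eef_pos: [0.4601, 0.0534, 0.2157]
tool_rot: [1.365, -2.823, -0.007]
contact_force: [-0.5, 0.1, -2.0]
grip_width: 0.118
grasp_force: 91.0
time: 9.52
eef_pos: [0.4626, 0.0528, 0.1604]
tool_rot: [1.367, -2.828, -0.001]
contact_force: [-0.2, 1.3, -2.6]
grip_width: 0.112
grasp_force: 91.1
t 9.5 pos [0.4626 0.0528 0.1604] psi -128.4 tilt 0.05 q [-0.17 -0.31 -0.44  1.44  0.   -1.07] F [-0.2  1.3 -2.6] grip 0.112 gf 91.1
turn az 0.000 then shift x 0.005 y -0.009 z 0.218
```

View pics/sc3.png

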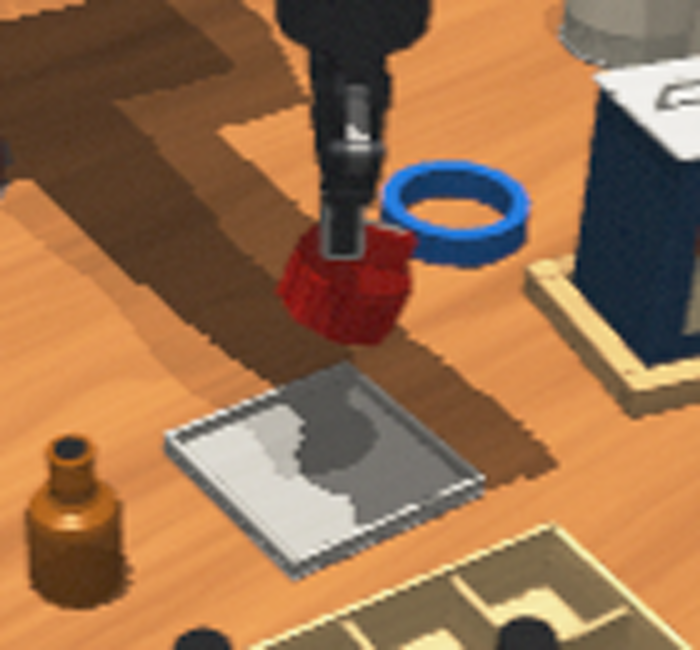

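The cap hangs tilted about 20° about the tool's y, with its low edge at the tool's -x end. I'll level it against the tray floor with a reduced grip.

```bash
python3 -m inch '[0.005,-0.009,0.07,0,0,0,0, 0,0,0.06,0,0,0,0, 0,0,0.02,0,0,0,0, 0,0,0,0,0,0,0]' 30
python3 -m inch '[0,0,0.02,0,0,0,0, 0,0,0.01,0,0,0,0, 0,0,0,0,0,0,0]'
python3 -m inch '[0,0,0.012,0,0,0,0, 0,0,0,0,0,0,0]'
python3 -m inch '[0,0,0.01,0,0,0,0, 0,0,0,0,0,0,0]'
python3 -m inch '[0,0,0.01,0,0,0,0, 0,0,0,0,0,0,0]'
```

```text
time: 10.07
eef_pos: [0.4653, 0.0476, 0.0862]
tool_rot: [-1.367, 2.828, -0.001]
contact_force: [0.2, 1.1, -1.8]
grip_width: 0.119
grasp_force: 91.1
time: 10.45
eef_pos: [0.4645, 0.0477, 0.0696]
tool_rot: [1.367, -2.828, -0.001]
contact_force: [0.3, -0.3, -2.5]
grip_width: 0.118
grasp_force: 91.1
time: 10.7
eef_pos: [0.465, 0.0476, 0.0639]
tool_rot: [-1.366, 2.828, -0.001]
contact_force: [1.7, -1.4, -0.1]
grip_width: 0.112
grasp_force: 91.4
time: 10.95
eef_pos: [0.4657, 0.0468, 0.0627]
tool_rot: [-1.366, 2.828, -0.005]
contact_force: [-14.8, -3.6, 35.6]
grip_width: 0.114
grasp_force: 96.3
time: 11.2
eef_pos: [0.4698, 0.0459, 0.0601]
tool_rot: [-1.362, 2.821, -0.013]
contact_force: [-2.2, -4.8, 34.5]
grip_width: 0.116
grasp_force: 108.5
```

```bash
python3 -m inch '[0,0,-0.006,0,0,0,0.05, 0,0,0,0,0,0,0.05]' 25
python3 -c "
from h import *
st()
s=cam('scene');save(s['img'],'sc4.png',(270,130,410,260),5)"
```

```text
time: 11.45
eef_pos: [0.4685, 0.0467, 0.0605]
tool_rot: [-1.363, 2.823, -0.008]
contact_force: [1.6, -2.6, 17.5]
grip_width: 0.118
grasp_force: 106.0
t 11.4 pos [0.4685 0.0467 0.0605] psi -128.5 tilt 0.50 q [-0.18 -0.26 -0.58  1.24 -0.   -1.08] F [ 1.6 -2.6 17.5] grip 0.118 gf 106.0
```

View pics/sc4.png

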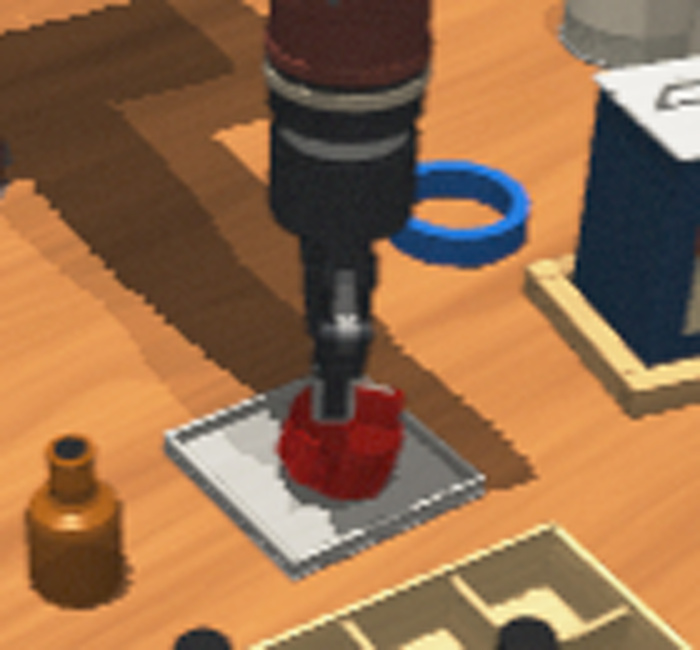

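```bash
python3 -m inch '[0,0,0,0,0,0,0.17, 0,0,0,0,0,0,0.17, 0,0,0,0,0,0,0.25, 0,0,0,0,0,0,0.25]'
python3 -m inch '[0,0,-0.05,0,0,0,0.3, 0,0,-0.1,0,0,0,0.3, 0,0,-0.1,0,0,0,0.5, 0,0,-0.1,0,0,0,1, 0,0,-0.05,0,0,0,1]'
python3 - <<'E'
from h import *
s=cam('scene');save(s['img'],'sc5.png',(270,130,470,260),4)
go((.521,.367,.36),159.6)
E
```

```text
time: 12.0
eef_pos: [0.4643, 0.0477, 0.0563]
tool_rot: [1.366, -2.828, -0.001]
contact_force: [0.2, 0.9, -1.3]
grip_width: 0.249
grasp_force: 0.0
time: 12.62
eef_pos: [0.4653, 0.0476, 0.2596]
tool_rot: [-1.366, 2.827, -0.003]
contact_force: [0.3, 0.4, -1.7]
grip_width: 0.904
grasp_force: 0.0
t 12.7 pos [0.4659 0.0474 0.2618] psi -128.4 tilt 0.32 q [-0.18 -0.3  -0.25  1.62  0.   -1.08] F [-0.4 -0.3  1.1] grip 0.974 gf 0.0
turn az 2.399 then shift x 0.120 y 0.637 z -0.196
```

View pics/sc5.png

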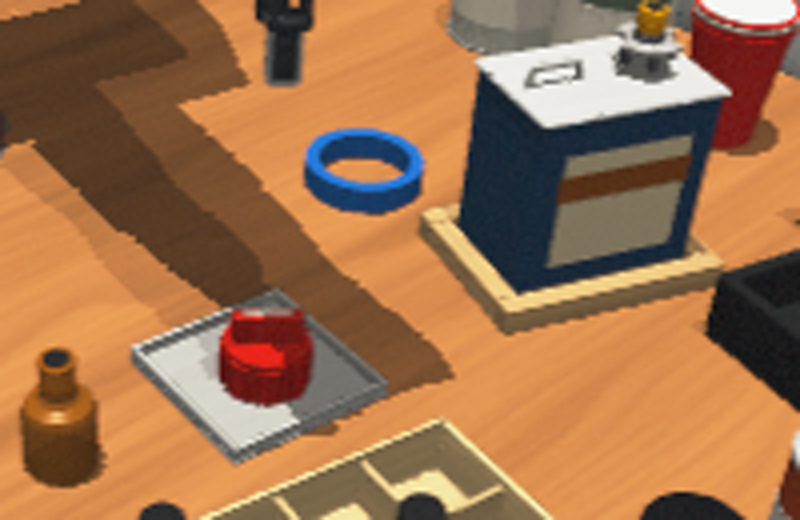

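The cap stands upright in the tray. Next is the spout: I'll move back over the neck and triangulate the yellow head.

```bash
python3 -m inch '[0,0,-0.1,0,0,0,1, -0.04,0.02,-0.096,0,0,0,1, -0.1,0.054,0,0,0,0,1, -0.1,0.054,0,0,0,0,1, -0.1,0.054,0,0,0,0,1]' 
python3 -m inch '[-0.1,0.054,0,0,0,0,1, -0.06,0.036,0,0,0,0,1, 0,0,0,0,0,0,1, 0,0,0,0,0,0,1]' >/dev/null
python3 -c "
from h import *
grab('wrist','s1');st()"
python3 -m inch '[-0.08,0.04,0.04,0,0,0,0.6, 0,0,0,0,0,0,0.6, 0,0,0,0,0,0,0.6]' >/dev/null
python3 - <<'E'
from h import *
c2=grab('wrist','s2');c1=load('s1');o=[]
for c in(c1,c2):
    b,m=blobs(c["img"],(18,120,90),(32,255,255),25);g=pix(c,(.521,.367,.212));b=min(b,key=lambda q:np.hypot(*(np.array(q[0])-g)));print(b,g)
    o.append((c,b[0]))
print(tri(o))
print([onz(c,u,.212).round(4) for c,u in o])
go((.521,.367,.24))
save(c2["img"],"s2.png",(200,100,400,250),4)
E
```

```text
time: 13.3
eef_pos: [0.4991, 0.2392, 0.3538]
tool_rot: [1.366, -2.828, -0.0]
contact_force: [1.1, -1.1, -1.9]
grip_width: 1.002
grasp_force: 0.0
t 13.8 pos [0.5135 0.3272 0.3544] psi -128.5 tilt 0.04 q [ 0.35  0.2   0.41  1.78 -0.   -0.55] F [-0.  -0.5 -1.3] grip 0.999 gf 0.0
([271.6, 106.4], [266, 104, 11, 6, 29]) [334.49027509 225.38846006]Traceback (most recent call last):
  File "<stdin>", line 4, in <module>
ValueError: min() iterable argument is empty
```

```bash
python3 - <<'E'
from h import *
c1=load('s1');c2=load('s2')
for c in(c1,c2):
    hsv=cv2.cvtColor(c["img"],cv2.COLOR_RGB2HSV);u=pix(c,(.521,.367,.212)).round().astype(int)
    s=hsv[u[1]-20:u[1]+21:4,u[0]-20:u[0]+21:4];print(u)
    for r in s: print(' '.join('%d/%d/%d'%tuple(x) for x in r))
E
```

```text
[334 225]
20/24/94 20/24/96 18/27/95 20/24/94 23/22/93 18/26/97 20/25/92 19/22/93 18/28/92 18/27/95 17/28/82
21/26/99 18/27/95 20/24/96 13/32/72 5/32/48 9/37/48 8/46/44 17/32/72 18/29/89 15/28/92 18/27/94
20/24/94 21/27/93 17/27/85 15/104/59 16/173/90 16/170/84 16/168/82 7/50/46 18/36/71 20/29/107 19/30/95
20/25/93 21/26/97 10/25/62 16/172/86 16/177/92 17/192/109 16/183/92 16/174/82 15/35/73 18/28/92 19/30/95
18/27/94 18/27/95 16/76/84 17/194/122 15/110/51 6/62/41 4/50/36 17/202/129 17/24/96 18/28/91 15/32/95
18/27/94 18/28/91 17/66/97 17/195/118 14/81/41 12/79/42 9/79/42 17/192/110 21/28/91 20/28/108 15/34/91
18/28/91 19/30/94 18/26/99 17/202/125 10/73/42 10/89/43 10/87/44 17/200/116 18/27/93 15/33/94 17/22/106
21/17/107 18/28/91 18/28/92 15/75/106 17/194/109 13/117/50 17/187/97 16/93/96 18/33/93 18/23/109 18/23/109
20/21/108 17/22/106 17/21/107 17/21/111 20/22/106 21/17/108 23/19/108 18/24/107 16/25/111 17/17/106 12/56/114
19/19/105 17/21/107 20/21/107 20/21/107 17/21/107 18/24/107 17/22/106 13/114/134 13/172/173 13/169/169 13/168/164
17/21/107 20/21/107 23/20/104 15/38/108 13/164/
[... 549 characters left out ...]
49 15/42/49 13/38/47 16/158/103 16/124/84 15/27/76 17/31/75
22/15/184 23/20/102 16/126/95 13/36/49 13/47/49 15/43/48 15/43/47 14/88/58 18/83/92 23/23/99 18/26/100
20/22/104 20/23/102 15/109/103 16/114/76 13/48/48 10/48/48 12/54/47 15/128/74 16/46/95 21/26/98 20/23/99
21/26/99 20/23/102 23/23/99 17/187/142 13/72/57 15/45/45 14/70/55 17/193/135 17/23/98 18/26/100 19/29/96
23/18/116 21/26/99 20/23/101 21/15/116 17/75/109 15/131/121 15/93/107 17/24/96 18/26/100 18/27/96 20/20/114
19/18/115 20/20/114 20/20/115 20/20/114 20/20/114 17/20/114 20/20/113 19/19/108 18/26/100 21/22/116 19/18/114
23/18/112 23/20/114 19/18/112 20/20/115 20/20/117 17/20/113 20/20/114 20/20/114 17/20/112 17/20/113 20/21/110
```

```bash
python3 - <<'E'
from h import *
o=[]
for t in('s1','s2'):
    c=load(t);hsv=cv2.cvtColor(c["img"],cv2.COLOR_RGB2HSV);u=pix(c,(.521,.367,.212)).round().astype(int)
    w=hsv[u[1]-17:u[1]+18,u[0]-17:u[0]+18];m=((w[...,0]<19)&(w[...,1]>70)&(w[...,2]>50)).astype(np.uint8)
    n,l,s,ce=cv2.connectedComponentsWithStats(m);i=1+np.argmax(s[1:,4])
    cn,_=cv2.findContours((l==i).astype(np.uint8),cv2.RETR_EXTERNAL,cv2.CHAIN_APPROX_NONE)
    h=np.zeros_like(m);cv2.drawContours(h,cn,-1,1,-1)
    d=((h>0)&(w[...,2]<60)).astype(np.uint8);n,l,s,ce=cv2.connectedComponentsWithStats(d);i=1+np.argmax(s[1:,4]);p=ce[i]+u-17
    print(s[i],p);o.append((c,p))
print(tri(o),[onz(c,p,.213).round(4) for c,p in o])
go((.521,.367,.24))
E
```

```text
[ 10  12  15  14 161] [334.27950311 226.33540373]
[  9  11  17  16 206] [313.90776699 192.2038835 ]
(array([0.52130675, 0.36692492, 0.2139711 ]), np.float64(2.7723540809734467e-05)) [array([0.5215, 0.3673, 0.213 ]), array([0.5215, 0.3672, 0.213 ])]
t 14.3 pos [0.5229 0.3707 0.3357] psi -128.5 tilt 0.06 q [ 0.41  0.29  0.47  1.76 -0.   -0.49] F [-0.  -0.7 -1.5] grip 0.602 gf 0.0
turn az 0.000 then shift x 0.008 y -0.002 z 0.191
```

The spout head's top is at (0.5213, 0.367, 0.214), as expected (0.213). I'll descend and grip.

```bash
python3 -m inch '[0.007,-0.001,0.08,0,0,0,0.6, 0,0,0.08,0,0,0,0.6, 0,0,0.03,0,0,0,0.6, 0,0,0.04,0,0,0,0.6, 0,0,0.031,0,0,0,0.6]'
python3 -m inch '[0,0,0,0,0,0,0.6, 0,0,0,0,0,0,0.6]'
python3 -c "
from h import *
go((.5213,.367,.2045))"
```

```text
time: 14.9
eef_pos: [0.5215, 0.3684, 0.2052]
tool_rot: [-1.365, 2.828, -0.0]
contact_force: [1.2, 0.1, -2.1]
grip_width: 0.602
grasp_force: 0.0
time: 15.15
eef_pos: [0.5214, 0.3688, 0.2056]
tool_rot: [-1.366, 2.827, -0.0]
contact_force: [0.1, 0.2, -1.5]
grip_width: 0.602
grasp_force: 0.0
t 15.2 pos [0.5214 0.3688 0.2056] psi -128.4 tilt 0.09 q [ 0.41  0.22  0.15  1.51  0.   -0.49] F [ 0.1  0.2 -1.5] grip 0.602 gf 0.0
turn az 0.000 then shift x 0.003 y -0.002 z 0.002
```

```bash
python3 -m inch '[0.003,-0.002,0,0,0,0,0.1, 0,0,0,0,0,0,0.1, 0,0,0,0,0,0,0.1, 0,0,0,0,0,0,0.1]' 60
python3 -m inch '[0,0,-0.01,0,0,0,0.1, 0,0,-0.02,0,0,0,0.1, 0,0,-0.02,0,0,0,0.1, 0,0,-0.02,0,0,0,0.1, 0,0,0,0,0,0,0.1]'
```

```text
time: 15.65
eef_pos: [0.5217, 0.3665, 0.2053]
tool_rot: [-1.365, 2.828, -0.002]
contact_force: [3.6, -4.2, 3.8]
grip_width: 0.226
grasp_force: 58.7
time: 16.27
eef_pos: [0.5217, 0.3665, 0.24]
tool_rot: [-1.365, 2.828, -0.002]
contact_force: [3.4, -3.4, 1.9]
grip_width: 0.229
grasp_force: 60.0
```

```bash
python3 -m inch '[0,0,-0.025,0,0,0,0.1, 0,0,-0.025,0,0,0,0.1, 0,0,-0.02,0,0,0,0.1, 0,0,0,0,0,0,0.1]'
python3 -m inch '[0,0,-0.01,0,0,0,0.1, 0,0,-0.006,0,0,0,0.1, 0,0,0,0,0,0,0.1, 0,0,0,0,0,0,0.1]'
python3 - <<'E'
from h import *
st();c=cam("scene");import pickle;pickle.dump(c,open("pics/sp.pkl","wb"))
print(pix(c,(.5213,.367,.189)),pix(c,(.5213,.367,.286)))
save(c["img"],"sp.png",(390,60,470,180),5)
E
```

```text
time: 16.77
eef_pos: [0.5215, 0.3667, 0.2749]
tool_rot: [-1.366, 2.828, -0.001]
contact_force: [3.2, -4.1, 1.3]
grip_width: 0.227
grasp_force: 60.0
time: 17.27
eef_pos: [0.5212, 0.3666, 0.2817]
tool_rot: [-1.366, 2.829, -0.001]
contact_force: [5.0, -3.3, -2.8]
grip_width: 0.231
grasp_force: 59.4
t 17.3 pos [0.5212 0.3666 0.2817] psi -128.4 tilt 0.04 q [ 0.41  0.24  0.31  1.65 -0.   -0.49] F [ 5.  -3.3 -2.8] grip 0.231 gf 59.4
[430.9437775  138.73039322] [437.67676596 106.79331425]
```

```bash
python3 -m inch '[0,0,-0.005,0,0,0,0.1, 0,0,0,0,0,0,0.1]'
python3 -m inch '[0,0,-0.004,0,0,0,0.1, 0,0,0,0,0,0,0.1]'
python3 -m inch '[0,0,-0.003,0,0,0,0.1, 0,0,0,0,0,0,0.1]'
python3 -c "
from h import *
c=cam('scene');save(c['img'],'sp2.png',(390,80,480,190),5)"
```

```text
time: 17.58
eef_pos: [0.5212, 0.3666, 0.2843]
tool_rot: [-1.366, 2.829, -0.001]
contact_force: [5.7, -2.3, -4.5]
grip_width: 0.224
grasp_force: 59.6
time: 17.82
eef_pos: [0.5212, 0.3666, 0.2863]
tool_rot: [-1.366, 2.829, -0.001]
contact_force: [4.3, -2.5, -4.2]
grip_width: 0.23
grasp_force: 59.6
time: 18.08
eef_pos: [0.5212, 0.3666, 0.2876]
tool_rot: [1.366, -2.829, 0.001]
contact_force: [6.2, -2.8, -4.0]
grip_width: 0.228
grasp_force: 59.5
```

View pics/sp2.png

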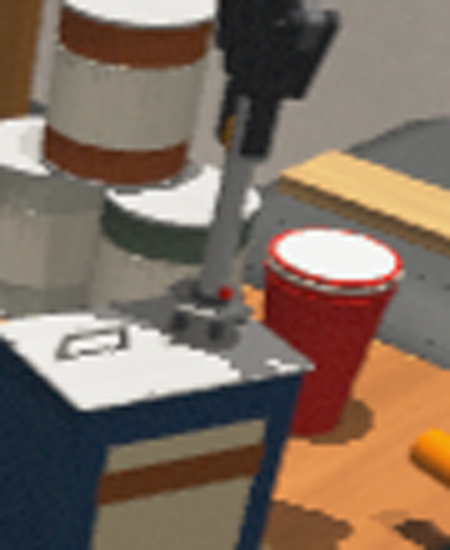

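The red button shows just above the neck rim at crop (225,293). The TCP rose 82 mm, which is the full travel. I'll release, rise, and check that the head stays up. Then I go to the crate and bottles.

```bash
python3 -m inch '[0,0,0.002,0,0,0,0.3, 0,0,0,0,0,0,0.5, 0,0,0,0,0,0,0.6, 0,0,0,0,0,0,0.6, 0,0,-0.06,0,0,0,0.6]'
python3 -m inch '[0,0,-0.05,0,0,0,0.6, 0,0,-0.02,0,0,0,0.6, 0,0,0,0,0,0,0.6, 0,0,0,0,0,0,0.6]'
python3 - <<'E'
from h import *
c=grab("scene","sp3");t=grab("top","tp3")
for n,c in(("scene",c),("top",t)):
    b,m=blobs(c["img"],(14,120,60),(32,255,255),8);g=pix(c,(.5213,.367,.286));
    b=sorted(b,key=lambda q:np.hypot(*(np.array(q[0])-g)))[:2];print(n,g,b)
bb,_=blobs(c["img"],(0,0,0),(255,255,255))
s=load("sp3");print(pix(s,(.5213,.367,.286)),pix(s,(.5213,.367,.204)))
hsv=cv2.cvtColor(s["img"],cv2.COLOR_RGB2HSV)
r=(((hsv[...,0]<8)|(hsv[...,0]>172))&(hsv[...,1]>120)&(hsv[...,2]>60));r[:,:420]=0;r[:,446:]=0;r[:120]=0;r[150:]=0;print("button px",np.argwhere(r)[:,::-1].mean(0),r.sum())
go((.50,-.25,.33),170)
E
```

```text
time: 18.75
eef_pos: [0.5198, 0.3666, 0.3152]
tool_rot: [1.365, -2.825, -0.001]
contact_force: [0.6, 0.7, -1.1]
grip_width: 0.599
grasp_force: 0.0
time: 19.25
eef_pos: [0.5206, 0.3669, 0.3511]
tool_rot: [1.366, -2.827, -0.0]
contact_force: [0.4, 0.3, -2.1]
grip_width: 0.6
grasp_force: 0.0
scene [437.67676596 106.79331425] [([438.4, 107.5], [435, 103, 8, 9, 53]), ([457.1, 118.6], [447, 115, 21, 10, 32])]
top [198.9195512  179.95787818] [([197.9, 180.0], [194, 176, 9, 8, 42]), ([176.8, 143.9], [172, 138, 10, 13, 87])]
[437.67676596 106.79331425] [431.93855692 134.0117829 ]
button px [442.9  138.06] 50
t 19.4 pos [0.5205 0.3668 0.3512] psi -128.4 tilt 0.09 q [ 0.41  0.29  0.51  1.79  0.   -0.49] F [ 0.5  0.  -2.7] grip 0.595 gf 0.0
turn az 2.053 then shift x -0.174 y -1.222 z 0.042
```

The spout head stays at z=0.286 in both views and the button is out (scene pixel (443,138)). Over to the bottles.

```bash
python3 -m inch '[0,0,0,0,0,0.33,0.6, 0,0,0,0,0,0.33,0.6, 0,0,0,0,0,0.33,0.6, 0,0,0,0,0,0.33,0.6, 0,0,0,0,0,0.33,0.6]' >/dev/null
python3 -m inch '[0,0,0,0,0,0.3,0.6, -0.02,-0.1,0,0,0,0,0.6, -0.02,-0.1,0,0,0,0,0.6, -0.01,-0.1,0,0,0,0,0.6, 0,-0.1,0,0,0,0,0.6]'
python3 -m inch '[0,-0.1,0,0,0,0,0.6, 0,-0.1,0,0,0,0,0.6, 0,-0.1,0,0,0,0,0.6, 0,-0.1,0,0,0,0,0.6, 0,-0.06,0,0,0,0,0.6]'
python3 -m inch '[0,0,0,0,0,0,0.6, 0,0,0,0,0,0,0.6]' >/dev/null
python3 -c "
from h import *
st();c=grab('wrist','b1')"
python3 -m inch '[0,-0.1,0,0,0,0,0.6, 0,-0.1,0,0,0,0,0.6, 0,-0.06,0,0,0,0,0.6, 0,0,0,0,0,0,0.6, 0,0,0,0,0,0,0.6]'
python3 -c "
from h import *
go((.5,-.2,.33),173);c=grab('wrist','b2');save(c['img'],'b2.png')"
```

```text
time: 20.6
eef_pos: [0.5211, 0.1637, 0.3514]
tool_rot: [-0.19, -3.135, 0.0]
contact_force: [0.8, -0.7, -1.5]
grip_width: 0.599
grasp_force: 0.0
time: 21.22
eef_pos: [0.4931, -0.065, 0.3516]
tool_rot: [-0.192, -3.135, -0.0]
contact_force: [1.1, -0.2, -2.3]
grip_width: 0.6
grasp_force: 0.0
t 21.5 pos [ 0.4936 -0.0625  0.352 ] psi 173.1 tilt 0.03 q [-0.39 -0.15  0.05  1.77  0.   -0.27] F [ 0.4  0.3 -2.1] grip 0.598 gf 0.0
time: 22.15
eef_pos: [0.4783, -0.1909, 0.3523]
tool_rot: [0.188, 3.136, 0.001]
contact_force: [0.1, 0.1, -1.5]
grip_width: 0.602
grasp_force: 0.0
t 22.1 pos [ 0.4783 -0.1909  0.3523] psi 173.1 tilt 0.03 q [-0.63 -0.1   0.1   1.77  0.   -0.51] F [ 0.1  0.1 -1.5] grip 0.602 gf 0.0
turn az 0.004 then shift x -0.045 y -0.013 z 0.045
```

View pics/b2.png

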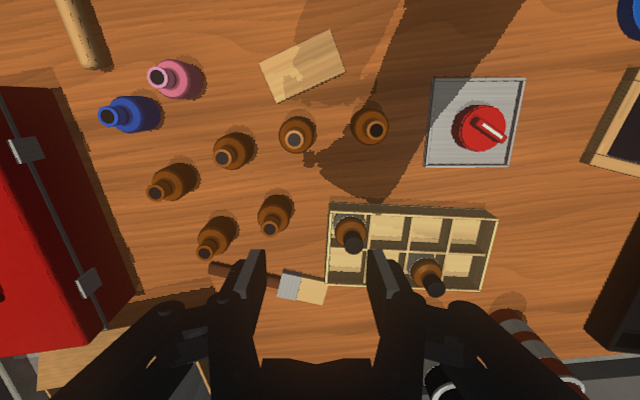

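The wrist view shows the six open amber mouths at about (376,130), (296,134), (222,157), (155,193), (270,228) and (206,253). It also shows the blue and pink look-alikes at (110,115) and (160,78), the crate with capped bottles at (351,243) and (432,286), and the cap upright in the tray. I'll triangulate the mouths and the crate rim.

```bash
cat >> h.py <<'E'
def mouth(c,g,r=16,dbg=False):
    hsv=cv2.cvtColor(c["img"],cv2.COLOR_RGB2HSV);u=np.round(pix(c,g)).astype(int)
    if not(r<u[0]<640-r and r<u[1]<400-r): return None
    w=hsv[u[1]-r:u[1]+r+1,u[0]-r:u[0]+r+1]
    m=((w[...,1]<105)&(w[...,2]<100)).astype(np.uint8)
    n,l,s,ce=cv2.connectedComponentsWithStats(m)
    k=[i for i in range(1,n) if 30<s[i][4]<220 and s[i][2]<19 and s[i][3]<19]
    if not k: 
        if dbg: print("no",u,s[1:].tolist())
        return None
    i=min(k,key=lambda i:np.hypot(*(ce[i]-r))); return ce[i]+u-r, s[i].tolist()
COARSE=[(.441,-.11),(.438,-.207),(.452,-.305),(.467,-.38),(.556,-.259),(.581,-.355)]
E
python3 - <<'E'
from h import *
c1,c2=load('b1'),load('b2')
for p in COARSE:
    g=(*p,.088);a,b=mouth(c1,g,dbg=1),mouth(c2,g,dbg=1)
    print(p,a,b)
    if a and b: X,e=tri([(c1,a[0]),(c2,b[0])]);print("   ",X.round(4),round(e,4))
    if b: print("    z.087",onz(c2,b[0],.087).round(4))
for c,n in((c1,1),(c2,2)):
    hsv=cv2.cvtColor(c["img"],cv2.COLOR_RGB2HSV)
    for uv in[(.643,-.06,.045),(.60,.076,.045),(.59,.0,.004),(.5,-.05,0)]:
        u=pix(c,uv).round().astype(int);print(n,uv,u,hsv[u[1],u[0]] if 0<u[0]<640 and 0<u[1]<400 else '')
E
```

```text
no [376 127] [[15, 13, 3, 1, 3], [13, 14, 1, 1, 1], [19, 14, 1, 2, 2], [21, 16, 1, 2, 2], [21, 21, 1, 1, 1], [18, 24, 1, 1, 1]]
(0.441, -0.11) (array([273.17741935, 130.25806452]), [10, 13, 13, 13, 124]) None
(0.438, -0.207) (array([191.68695652, 139.65217391]), [5, 16, 12, 12, 115]) (array([293.68067227, 139.44537815]), [5, 16, 12, 12, 119])
    [ 0.4438 -0.2148  0.0895] 0.0002
    z.087 [ 0.4442 -0.215   0.087 ]
(0.452, -0.305) (array([121.65853659, 157.82926829]), [6, 14, 12, 11, 41]) (array([221.50892857, 157.79464286]), [6, 14, 12, 12, 112])
    [ 0.4557 -0.311   0.0887] 0.0003
    z.087 [ 0.4563 -0.3116  0.087 ]
no [ 74 173] [[0, 32, 2, 1, 2]]
no [172 172] []
(0.467, -0.38) None None
(0.556, -0.259) (array([176.47058824, 229.20588235]), [7, 17, 10, 9, 34]) (array([269.26506024, 228.74698795]), [6, 16, 11, 10, 83])
    [ 0.5615 -0.2661  0.0902] 0.0
    z.087 [ 0.5628 -0.2668  0.087 ]
no [120 248] [[6, 17, 4, 2, 4], [11, 18, 4, 4, 6], [5, 20, 1, 3, 3], [13, 23, 2, 3, 3], [10, 25, 1, 1, 1]]
(0.581, -0.355) None (array([203.94594595, 252.89189189]), [5, 18, 11, 9, 37])
    z.087 [ 0.5889 -0.3667  0.087 ]
1 (0.643, -0.06, 0.045) [329 250] [ 20 111 119]
1 (0.6, 0.076, 0.045) [414 215] [ 13 169 171]
1 (0.59, 0.0, 0.004) [360 206] [ 13 162 142]
1 (0.5, -0.05, 0) [324 155] [ 13 167  90]
2 (0.643, -0.06, 0.045) [410 250] [ 19 119 118]
2 (0.6, 0.076, 0.045) [499 215] [ 13 168 167]
2 (0.59, 0.0, 0.004) [439 206] [ 16 135  81]
2 (0.5, -0.05, 0) [406 155] [ 13 160  91]
```

```bash
python3 -m inch '[-0.088,0.064,0,0,0,0,0.6, -0.088,0.064,0,0,0,0,0.6, -0.088,0.064,0,0,0,0,0.6, -0.088,0.064,0,0,0,0,0.6, -0.088,0.064,0,0,0,0,0.6]' >/dev/null
python3 -m inch '[0,0,0,0,0,0,0.6, 0,0,0,0,0,0,0.6]' >/dev/null
cat > crate.py <<'E'
from h import *
def rect(c,z=.045,hue=(16,30)):
    hsv=cv2.cvtColor(c["img"],cv2.COLOR_RGB2HSV);m=cv2.inRange(hsv,(hue[0],40,60),(hue[1],200,255))
    q=np.array([pix(c,(*p,z)) for p in[(.75,.09),(.72,-.22),(.545,-.2),(.575,.09)]]).round().astype(np.int32)
    r=np.zeros_like(m);cv2.fillConvexPoly(r,q,255);m&=r
    m=cv2.morphologyEx(m,cv2.MORPH_CLOSE,np.ones((5,5),np.uint8));m=cv2.morphologyEx(m,cv2.MORPH_OPEN,np.ones((3,3),np.uint8))
    n,l,s,ce=cv2.connectedComponentsWithStats(m);i=1+np.argmax(s[1:,4])
    cn,_=cv2.findContours((l==i).astype(np.uint8),cv2.RETR_EXTERNAL,cv2.CHAIN_APPROX_NONE)
    h=cv2.convexHull(max(cn,key=cv2.contourArea))[:,0]
    P=np.array([onz(c,u,z)[:2] for u in h],np.float32);return cv2.minAreaRect(P),s[i].tolist()
E
python3 - <<'E'
from crate import *
st();c=grab('wrist','k1')
for h in((16,30),(17,30),(15,30)): print(rect(c,hue=h))
for z in(.04,.045): print('top',z,rect(load('t2'),z))
for p in[(.677,-.036),(.598,-.148)]: print(pix(c,(*p,.09)))
save(c["img"],"k1.png")
E
```

```text
t 23.1 pos [ 0.709  -0.0631  0.353 ] psi 173.2 tilt 0.03 q [-0.27  0.59  0.9   1.88 -0.   -0.15] F [ 0.2 -0.5 -1.9] grip 0.603 gf 0.0
(((0.6623383164405823, -0.0723222941160202), (0.27473658323287964, 0.16464847326278687), 80.3355941772461), [209, 57, 203, 122, 17713])
(((0.6624124646186829, -0.07242922484874725), (0.27465370297431946, 0.1642441600561142), 80.38256072998047), [209, 57, 203, 122, 17144])
(((0.662039041519165, -0.07214391231536865), (0.27524489164352417, 0.16474555432796478), 80.45217895507812), [209, 57, 203, 122, 18753])
top 0.04 (((0.6583744287490845, -0.07136525213718414), (0.27938103675842285, 0.1676519513130188), 81.2315673828125), [303, 128, 84, 48, 2667])
top 0.045 (((0.646190345287323, -0.07131972908973694), (0.2880916893482208, 0.16168756783008575), 86.84380340576172), [303, 128, 84, 48, 2669])
[333.97321148 136.54302356]
[234.31422401  81.55924227]
```

View pics/k1.png

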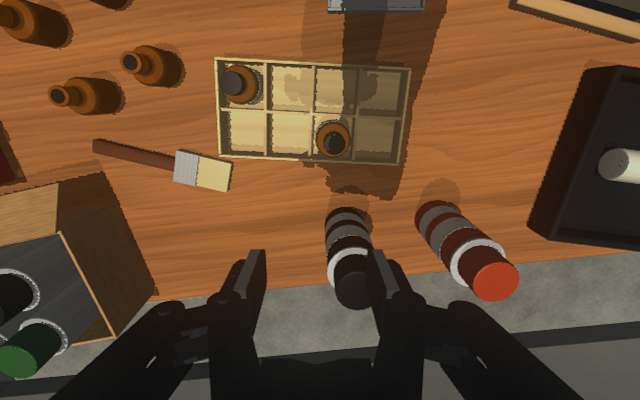

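The crate's corners are at (216,58), (411,68), (402,165) and (220,155). The brush bristles at (232,190) had merged into the mask, so I'll fit the four rim edges instead.

```bash
python3 - <<'E'
from h import *
def edgefit(c,P,z=.045):
    g=cv2.GaussianBlur(cv2.cvtColor(c["img"],cv2.COLOR_RGB2LAB),(0,0),.8).astype(float)
    P=np.array(P,float);L=[];cen=P.mean(0)
    for i in range(4):
        a,b=P[i],P[(i+1)%4];d=(b-a)/np.linalg.norm(b-a);n=np.array([-d[1],d[0]]);n*=np.sign(n@((a+b)/2-cen));pts=[]
        for t in np.linspace(.12,.88,40):
            q=a+(b-a)*t;k=np.arange(-5,5.1,.25)
            S=np.array([[cv2.getRectSubPix(np.float32(g[...,ch]),(1,1),tuple((q+n*kk).astype(float)))[0,0] for ch in(1,2)] for kk in k])
            # a-channel (redness): table more red than plywood
            D=np.gradient(S[:,0]);j=np.argmax(D)
            if D[j]>.5: pts.append(q+n*k[j])
        pts=np.array(pts,np.float32);vx,vy,x0,y0=cv2.fitLine(pts,cv2.DIST_HUBER,0,.01,.01).ravel();L.append((vx,vy,x0,y0,len(pts)))
    C=[]
    for i in range(4):
        l1,l2=L[i-1],L[i];A=np.array([[l1[0],-l2[0]],[l1[1],-l2[1]]]);s=np.linalg.solve(A,[l2[2]-l1[2],l2[3]-l1[3]]);C.append([l1[2]+s[0]*l1[0],l1[3]+s[0]*l1[1]])
    C=np.array(C);W=np.array([onz(c,u,z) for u in C]);return C,W[:,:2],[l[4] for l in L]
for t,P in(("k1",[(216,58),(411,68),(402,165),(220,155)]),("t2",[(308,128.2),(381,138.7),(376,176),(303,166.7)])):
    c=load(t);C,W,n=edgefit(c,P);print(t,C.round(1).tolist(),W.round(4).tolist(),n)
    print(" sides",[np.linalg.norm(W[i]-W[(i+1)%4]).round(4) for i in range(4)],"ctr",W.mean(0).round(4),"yaw y-edges",[np.degrees(np.arctan2(*(W[i]-W[j])[::-1])).round(2)for i,j in((0,1),(3,2),(1,2),(0,3))])
# full caps for reference
c=load("k1");print([onz(c,u,.09).round(4) for u in[(334,141),(234,83)]])
E
```

```text
k1 [[213.60000610351562, 56.099998474121094], [410.3999938964844, 66.69999694824219], [406.3999938964844, 165.6999969482422], [218.10000610351562, 156.60000610351562]] [[0.5609, -0.1794], [0.6045, 0.0748], [0.7367, 0.066], [0.6909, -0.2025]] [35, 40, 40, 40]
 sides [np.float64(0.2579), np.float64(0.1325), np.float64(0.2723), np.float64(0.132)] ctr [ 0.6483 -0.0603] yaw y-edges [np.float64(-99.73), np.float64(-99.69), np.float64(176.16), np.float64(169.91)]
t2 [[307.3999938964844, 127.4000015258789], [381.29998779296875, 137.89999389648438], [375.6000061035156, 176.6999969482422], [301.6000061035156, 166.0]] [[0.7361, 0.0562], [0.6911, -0.2016], [0.5542, -0.1764], [0.5987, 0.0791]] [40, 40, 40, 40]
 sides [np.float64(0.2618), np.float64(0.1392), np.float64(0.2593), np.float64(0.1392)] ctr [ 0.645  -0.0607] yaw y-edges [np.float64(80.11), np.float64(80.11), np.float64(-10.44), np.float64(-9.45)]
[array([ 0.6826, -0.0365,  0.09  ]), array([ 0.5995, -0.1487,  0.09  ])]
```

Crate: centre (0.648,-0.0615), yaw -9.9°, with side lengths of 132 and 258-262 mm. Both filled bottles agree with their cells within 3 mm. The bottle at coarse (0.467,-0.38) has been knocked, so I'll re-measure all six.

```bash
python3 -m inch '[0.06,-0.087,0,0,0,0,0.55, 0.06,-0.087,0,0,0,0,0.55, 0.06,-0.087,0,0,0,0,0.55, 0.06,-0.087,0,0,0,0,0.55, 0.06,-0.087,0,0,0,0,0.55]' >/dev/null
python3 -m inch '[0.04,-0.06,0.04,0,0,0.1,0.55, 0,0,0,0,0,0,0.55, 0,0,0,0,0,0,0.55]' >/dev/null
python3 -c "
from h import *
st();grab('wrist','m1')"
python3 -m inch '[0.1,-0.06,0,0,0,0,0.55, 0,0,0,0,0,0,0.55, 0,0,0,0,0,0,0.55]' >/dev/null
cat > m.py <<'E'
from h import *
import sys
NOW=[(.4385,-.112),(.4438,-.2148),(.456,-.311),(.4905,-.395),(.5625,-.2665),(.5885,-.3665)]
def meas(tags,r=18):
    for i,p in enumerate(NOW):
        o=[]
        for t in tags:
            c=load(t);a=mouth(c,(*p,.088),r,dbg=1)
            if a:o.append((c,a[0]))
        if len(o)>1: print(i,"tri",*[v.round(4) if hasattr(v,'round') else v for v in tri(o)],end=" ")
        print(i,[onz(c,u,.088)[:2].round(4).tolist() for c,u in o])
E
python3 - <<'E'
from m import *
st();grab('wrist','m2');print(onz(load('b2'),(155,193),.088),onz(load('b2'),(376,130),.088));meas(['m1','m2'])
E
```

```text
t 24.1 pos [ 0.5101 -0.2889  0.3346] psi 170.1 tilt 0.13 q [-0.74  0.1   0.27  1.73  0.   -0.56] F [ 0.2 -0.7 -2.3] grip 0.554 gf 0.0
t 24.6 pos [ 0.4569 -0.3098  0.3339] psi 170.1 tilt 0.09 q [-0.83 -0.    0.16  1.73  0.   -0.66] F [-0.3 -0.  -2.1] grip 0.551 gf 0.0
[ 0.4922235  -0.41059194  0.088     ] [ 0.44494192 -0.11025315  0.088     ]
no [457  79] [[15, 17, 12, 6, 18], [14, 23, 1, 4, 4], [21, 25, 1, 1, 1], [25, 25, 2, 2, 3], [23, 29, 1, 1, 1], [21, 30, 1, 1, 1]]
0 [[0.4452, -0.1097]]
no [391 143] [[20, 12, 1, 1, 1], [24, 16, 1, 1, 1]]
1 [[0.4425, -0.2157]]
no [315 166] [[12, 12, 8, 6, 13]]
2 [[0.4561, -0.3108]]
3 tri [ 0.4918 -0.4108  0.0879] 0.0001 3 [[0.4918, -0.4108], [0.4917, -0.4107]]
no [340 202] [[13, 20, 6, 4, 10]]
4 [[0.5625, -0.2664]]
5 tri [ 0.5882 -0.3657  0.0889] 0.0 5 [[0.5885, -0.3659], [0.5887, -0.3659]]
```

All six are measured at about 0.088 m mouth height. Bottle 2 is straight below; it goes to the cell at (0.663,-0.162).

```bash
python3 -m inch '[0,0.002,0.1,0,0,0,0.55, 0,0,0.1,0,0,0,0.55, 0,0,0.1,0,0,0,0.55, 0,0,0.1,0,0,0,0.55, 0,0,0.05,0,0,0,0.55]'
python3 -c "
from h import *
go((.456,-.3109,.070),170.1)"
```

```text
time: 25.22
eef_pos: [0.4565, -0.3075, 0.1051]
tool_rot: [-0.269, -3.128, -0.004]
contact_force: [0.5, -0.0, -1.7]
grip_width: 0.552
grasp_force: 0.0
t 25.2 pos [ 0.4565 -0.3075  0.1051] psi 170.2 tilt 0.18 q [-0.83 -0.02 -0.28  1.31  0.   -0.66] F [ 0.5 -0.  -1.7] grip 0.552 gf 0.0
turn az 0.003 then shift x -0.000 y -0.007 z 0.070
```

```bash
python3 -m inch '[0,-0.007,0.04,0,0,0,0.55, 0,0,0.03,0,0,0,0.55, 0,0,0,0,0,0,0.55]'
python3 -m inch '[0,0,0,0,0,0,0.1, 0,0,0,0,0,0,0.1, 0,0,0,0,0,0,0.1]' 40
python3 -m inch '[0,0,-0.04,0,0,0,0.1, 0,0,-0.08,0,0,0,0.1, 0,0,-0.08,0,0,0,0.1, 0,0,-0.06,0,0,0,0.1, 0,0,0,0,0,0,0.1]'
python3 -c "
from h import *
go((.663,-.1616,.20),170.1)"
```

```text
time: 25.6
eef_pos: [0.4558, -0.3124, 0.0725]
tool_rot: [-0.271, -3.129, -0.001]
contact_force: [-0.4, 0.3, -1.5]
grip_width: 0.554
grasp_force: 0.0
time: 25.98
eef_pos: [0.4563, -0.3133, 0.0741]
tool_rot: [0.272, 3.128, -0.002]
contact_force: [0.0, 0.4, 3.5]
grip_width: 0.266
grasp_force: 39.4
time: 26.6
eef_pos: [0.4568, -0.3138, 0.2065]
tool_rot: [0.271, 3.126, -0.005]
contact_force: [0.3, -0.5, -4.3]
grip_width: 0.266
grasp_force: 39.4
t 26.6 pos [ 0.4568 -0.3138  0.2065] psi 170.1 tilt 0.30 q [-0.84 -0.05 -0.12  1.49  0.   -0.66] F [ 0.3 -0.5 -4.3] grip 0.266 gf 39.4
turn az -0.001 then shift x -0.354 y 0.371 z 0.013
```

```bash
python3 -m inch '[-0.05,0.05,0,0,0,0,0.1, -0.08,0.084,0,0,0,0,0.1, -0.08,0.084,0,0,0,0,0.1, -0.08,0.084,0,0,0,0,0.1, -0.064,0.069,0,0,0,0,0.1]' >/dev/null
python3 -m inch '[0,0,0,0,0,0,0.1, 0,0,0,0,0,0,0.1]' >/dev/null
python3 -c "
from h import *
go((.663,-.1616,.09),170.1)"
```

```text
t 27.5 pos [ 0.6614 -0.1604  0.2017] psi 170.1 tilt 0.12 q [-0.43  0.35  0.31  1.53 -0.   -0.26] F [ 0.4  0.2 -2.5] grip 0.266 gf 39.5
turn az -0.000 then shift x -0.003 y -0.002 z 0.223
```

```bash
python3 -m inch '[-0.003,-0.002,0.06,0,0,0,0.1, 0,0,0.08,0,0,0,0.1, 0,0,0.06,0,0,0,0.1, 0,0,0.02,0,0,0,0.1, 0,0,0,0,0,0,0.1]'
python3 -m inch '[0,0,0.01,0,0,0,0.1, 0,0,0.01,0,0,0,0.1, 0,0,0.004,0,0,0,0.1, 0,0,0,0,0,0,0.1]'
python3 -c "
from h import *
go((.663,-.1616,.078),170.1)"
```

```text
time: 28.1
eef_pos: [0.6628, -0.1624, 0.0932]
tool_rot: [-0.273, -3.129, -0.0]
contact_force: [1.1, 0.2, -2.7]
grip_width: 0.268
grasp_force: 39.6
time: 28.6
eef_pos: [0.6634, -0.1617, 0.081]
tool_rot: [-0.272, -3.13, -0.0]
contact_force: [-0.1, 0.2, -2.6]
grip_width: 0.268
grasp_force: 39.6
t 28.6 pos [ 0.6634 -0.1617  0.081 ] psi 170.1 tilt 0.01 q [-0.43  0.39  0.13  1.31  0.   -0.26] F [-0.1  0.2 -2.6] grip 0.268 gf 39.6
turn az -0.001 then shift x 0.001 y 0.000 z 0.006
```

```bash
python3 -m inch '[0,0,0.003,0,0,0,0.1, 0,0,0.003,0,0,0,0.1, 0,0,0,0,0,0,0.1]'
python3 -m inch '[0,0,0,0,0,0,0.36, 0,0,0,0,0,0,0.5, 0,0,0,0,0,0,0.5, 0,0,-0.05,0,0,0,0.5, 0,0,-0.1,0,0,0,0.5]'
python3 -m inch '[0,0,-0.1,0,0,0,0.55, 0,0,0,0,0,0,0.55]'
python3 - <<'E'
from h import *
c=cam("wrist");X=mouth(c,(.663,-.1616,.092),14,True);print("placed",X and onz(c,X[0],.092).round(4))
X=mouth(c,(.5625,-.2665,.088),14,True);print("b4",X and onz(c,X[0],.088).round(4))
go((.5625,-.2665,.20),170.1)
E
```

```text
time: 28.98
eef_pos: [0.6636, -0.1618, 0.0783]
tool_rot: [0.272, 3.129, 0.0]
contact_force: [0.4, 0.7, -1.4]
grip_width: 0.264
grasp_force: 39.6
time: 29.6
eef_pos: [0.6619, -0.1611, 0.1513]
tool_rot: [-0.271, -3.125, -0.003]
contact_force: [0.4, -0.1, -0.7]
grip_width: 0.5
grasp_force: 0.0
time: 29.85
eef_pos: [0.6655, -0.1627, 0.2086]
tool_rot: [0.271, 3.122, -0.004]
contact_force: [1.5, -1.3, -1.3]
grip_width: 0.548
grasp_force: 0.0
no [317 195] [[21, 7, 1, 1, 1], [24, 10, 1, 1, 1], [25, 13, 1, 2, 2], [7, 14, 1, 1, 1]]
placed None
no [161  94] [[4, 2, 20, 22, 353]]
b4 None
t 29.9 pos [ 0.6645 -0.1623  0.2053] psi 170.1 tilt 0.23 q [-0.43  0.36  0.32  1.53  0.   -0.26] F [-0.2  0.2 -2. ] grip 0.554 gf 0.0
turn az -0.001 then shift x 0.165 y -0.240 z 0.011
```

```bash
python3 -m inch '[0.055,-0.08,0,0,0,0,0.55, 0.055,-0.08,0,0,0,0,0.55, 0.055,-0.08,0,0,0,0,0.55, 0,0,0,0,0,0,0.55, 0,0,0.05,0,0,0,0.55]'
python3 -m inch '[0,0,0.1,0,0,0,0.55, 0,0,0.06,0,0,0,0.55, 0,0,0.05,0,0,0,0.55, 0,0,0,0,0,0,0.55]'
python3 -c "
from h import *
go((.5625,-.2665,.0735),170.1)"
```

```text
time: 30.52
eef_pos: [0.5618, -0.2662, 0.1781]
tool_rot: [0.273, 3.128, -0.001]
contact_force: [0.1, -0.1, -1.7]
grip_width: 0.548
grasp_force: 0.0
time: 31.02
eef_pos: [0.5598, -0.2636, 0.0694]
tool_rot: [-0.27, -3.125, -0.005]
contact_force: [-0.0, 0.3, -1.4]
grip_width: 0.548
grasp_force: 0.0
t 31.0 pos [ 0.5598 -0.2636  0.0694] psi 170.1 tilt 0.35 q [-0.65  0.21 -0.1   1.26  0.   -0.48] F [-0.   0.3 -1.4] grip 0.548 gf 0.0
turn az 0.000 then shift x -0.006 y -0.005 z -0.008
```

```bash
python3 -m inch '[-0.005,-0.005,-0.006,0,0,0,0.55, 0,0,0,0,0,0,0.55, 0,0,0,0,0,0,0.1, 0,0,0,0,0,0,0.1, 0,0,0,0,0,0,0.1]' 40
python3 -m inch '[0,0,-0.04,0,0,0,0.1, 0,0,-0.08,0,0,0,0.1, 0,0,-0.09,0,0,0,0.1, 0,0,-0.05,0,0,0,0.1, 0,0,0,0,0,0,0.1]'
python3 -m inch '[-0.02,0.05,0,0,0,0,0.1, -0.035,0.08,0,0,0,0,0.1, -0.035,0.08,0,0,0,0,0.1, -0.035,0.08,0,0,0,0,0.1, -0.035,0.08,0,0,0,0,0.1]'
python3 -m inch '[0,0,0,0,0,0,0.1, 0,0,0,0,0,0,0.1]' >/dev/null
python3 -c "
from h import *
go((.674,-.0985,.09),170.1)"
```

```text
time: 31.65
eef_pos: [0.564, -0.2688, 0.0769]
tool_rot: [0.272, 3.129, -0.001]
contact_force: [0.8, 0.5, 3.5]
grip_width: 0.266
grasp_force: 39.0
time: 32.28
eef_pos: [0.5645, -0.2694, 0.2092]
tool_rot: [0.272, 3.126, -0.004]
contact_force: [0.1, 0.4, -3.5]
grip_width: 0.263
grasp_force: 39.4
time: 32.9
eef_pos: [0.6742, -0.0988, 0.2043]
tool_rot: [-0.272, -3.127, -0.001]
contact_force: [0.7, -0.5, -2.6]
grip_width: 0.268
grasp_force: 39.4
t 33.1 pos [ 0.6736 -0.1002  0.2047] psi 170.1 tilt 0.12 q [-0.34  0.36  0.32  1.53 -0.   -0.17] F [-0.   0.9 -3.3] grip 0.261 gf 39.5
turn az -0.000 then shift x -0.000 y 0.003 z 0.229
```

```bash
python3 -m inch '[0,0.003,0.06,0,0,0,0.1, 0,0,0.08,0,0,0,0.1, 0,0,0.06,0,0,0,0.1, 0,0,0.02,0,0,0,0.1, 0,0,0.012,0,0,0,0.1]'
python3 -m inch '[0,0,0.006,0,0,0,0.1, 0,0,0,0,0,0,0.1]'
python3 -c "
from h import *
go((.674,-.0985,.081),170.1)"
```

```text
time: 33.78
eef_pos: [0.6743, -0.0995, 0.0903]
tool_rot: [0.273, 3.129, -0.0]
contact_force: [0.2, 0.7, -2.8]
grip_width: 0.265
grasp_force: 39.6
time: 34.02
eef_pos: [0.6749, -0.0989, 0.088]
tool_rot: [0.272, 3.129, -0.0]
contact_force: [0.1, 0.7, -2.5]
grip_width: 0.264
grasp_force: 39.6
t 34.0 pos [ 0.6749 -0.0989  0.088 ] psi 170.1 tilt 0.07 q [-0.34  0.38  0.13  1.32  0.   -0.16] F [ 0.1  0.7 -2.5] grip 0.264 gf 39.6
turn az -0.001 then shift x 0.002 y 0.001 z 0.014
```

```bash
python3 -m inch '[0,0,0.006,0,0,0,0.1, 0,0,0.005,0,0,0,0.1, 0,0,0.003,0,0,0,0.1, 0,0,0,0,0,0,0.1]'
python3 -m inch '[0,0,0,0,0,0,0.36, 0,0,0,0,0,0,0.5, 0,0,0,0,0,0,0.5, 0,0,-0.05,0,0,0,0.5, 0,0,-0.1,0,0,0,0.5]'
python3 -m inch '[0,0,-0.1,0,0,0,0.55, 0.013,-0.093,0,0,0,0,0.55, 0.013,-0.093,0,0,0,0,0.55, 0.013,-0.093,0,0,0,0,0.55, 0.013,-0.093,0,0,0,0,0.55]'
python3 -m inch '[0.012,-0.093,0,0,0,0,0.55, 0.012,-0.091,0,0,0,0,0.55, 0,0,0,0,0,0,0.55, 0,0,0,0,0,0,0.55]'
python3 -c "
from h import *
go((.5885,-.366,.0735),170.1)"
```

```text
time: 34.52
eef_pos: [0.6749, -0.0987, 0.0809]
tool_rot: [0.271, 3.129, 0.0]
contact_force: [-0.4, 1.4, 4.0]
grip_width: 0.266
grasp_force: 40.1
time: 35.15
eef_pos: [0.6728, -0.0982, 0.1531]
tool_rot: [-0.272, -3.125, -0.002]
contact_force: [1.0, -1.4, -1.5]
grip_width: 0.498
grasp_force: 0.0
time: 35.78
eef_pos: [0.6162, -0.2788, 0.2049]
tool_rot: [-0.272, -3.13, -0.0]
contact_force: [0.7, 0.2, -1.2]
grip_width: 0.547
grasp_force: 0.0
time: 36.28
eef_pos: [0.5891, -0.3657, 0.2049]
tool_rot: [-0.272, -3.13, -0.001]
contact_force: [-0.1, 0.9, -1.5]
grip_width: 0.551
grasp_force: 0.0
t 36.3 pos [ 0.5891 -0.3657  0.2049] psi 170.1 tilt 0.04 q [-0.74  0.4   0.36  1.54  0.   -0.57] F [-0.1  0.9 -1.5] grip 0.551 gf 0.0
turn az -0.001 then shift x 0.001 y -0.001 z 0.263
```

```bash
python3 -m inch '[0,0,0.05,0,0,0,0.55, 0,0,0.1,0,0,0,0.55, 0,0,0.07,0,0,0,0.55, 0,0,0.043,0,0,0,0.55, 0,0,0,0,0,0,0.55]'
python3 -m inch '[0,0,0,0,0,0,0.55, 0,0,0,0,0,0,0.1, 0,0,0,0,0,0,0.1, 0,0,0,0,0,0,0.1]' 40
python3 -m inch '[0,0,-0.04,0,0,0,0.1, 0,0,-0.08,0,0,0,0.1, 0,0,-0.09,0,0,0,0.1, 0,0,-0.053,0,0,0,0.1, 0,0,0,0,0,0,0.1]'
python3 -m inch '[0,0.05,0,0,0,0,0.1, -0.009,0.09,0,0,0,0,0.1, -0.009,0.09,0,0,0,0,0.1, -0.009,0.09,0,0,0,0,0.1, -0.009,0.09,0,0,0,0,0.1]'
python3 -m inch '[-0.009,0.09,0,0,0,0,0.1, -0.009,0.09,0,0,0,0,0.1, -0.009,0.09,0,0,0,0,0.1, -0.009,0.08,0,0,0,0,0.1, -0.004,0.05,0,0,0,0,0.1]'
python3 -m inch '[0,0,0,0,0,0,0.1, 0,0,0,0,0,0,0.1]' >/dev/null
python3 -c "
from h import *
go((.696,.0276,.09),170.1)"
```

```text
time: 36.9
eef_pos: [0.5888, -0.3646, 0.0722]
tool_rot: [-0.27, -3.128, -0.003]
contact_force: [-0.5, -0.3, -1.7]
grip_width: 0.553
grasp_force: 0.0
time: 37.4
eef_pos: [0.59, -0.3666, 0.0754]
tool_rot: [0.271, 3.128, -0.002]
contact_force: [-0.3, 1.9, 6.5]
grip_width: 0.266
grasp_force: 39.1
time: 38.02
eef_pos: [0.59, -0.367, 0.2086]
tool_rot: [0.272, 3.126, -0.005]
contact_force: [0.4, 0.4, -3.0]
grip_width: 0.267
grasp_force: 39.4
time: 38.65
eef_pos: [0.6415, -0.1642, 0.2031]
tool_rot: [-0.271, -3.127, -0.002]
contact_force: [0.9, -0.1, -3.1]
grip_width: 0.265
grasp_force: 39.4
time: 39.28
eef_pos: [0.6955, 0.0293, 0.2034]
tool_rot: [-0.268, -3.127, -0.001]
contact_force: [1.0, -0.1, -3.5]
grip_width: 0.26
grasp_force: 39.4
t 39.5 pos [0.696  0.0258 0.2045] psi 170.0 tilt 0.05 q [-0.15  0.41  0.38  1.54 -0.    0.02] F [ 0.1 -0.9 -2. ] grip 0.265 gf 39.4
turn az -0.002 then shift x 0.001 y 0.004 z 0.229
```

```bash
python3 -m inch '[0,0.003,0.06,0,0,0,0.1, 0,0,0.08,0,0,0,0.1, 0,0,0.06,0,0,0,0.1, 0,0,0.03,0,0,0,0.1, 0,0,0.011,0,0,0,0.1]' >/dev/null
python3 -m inch '[0,0,0,0,0,0,0.1, 0,0,0,0,0,0,0.1]'
python3 -c "
from h import *
go((.696,.0276,.0795),170.1)"
```

```text
time: 40.4
eef_pos: [0.6974, 0.0277, 0.0861]
tool_rot: [0.272, 3.128, -0.0]
contact_force: [0.2, -0.8, -3.6]
grip_width: 0.266
grasp_force: 39.4
t 40.4 pos [0.6974 0.0277 0.0861] psi 170.1 tilt 0.12 q [-0.15  0.43  0.19  1.33  0.    0.03] F [ 0.2 -0.8 -3.6] grip 0.266 gf 39.4
turn az -0.001 then shift x 0.003 y -0.001 z 0.013
```

```bash
python3 -m inch '[0.002,0,0.006,0,0,0,0.1, 0,0,0.005,0,0,0,0.1, 0,0,0.002,0,0,0,0.1, 0,0,0,0,0,0,0.1]'
python3 -m inch '[0,0,0,0,0,0,0.36, 0,0,0,0,0,0,0.5, 0,0,0,0,0,0,0.5, 0,0,-0.05,0,0,0,0.5, 0,0,-0.1,0,0,0,0.5]'
python3 -m inch '[0,0,-0.1,0,0,0,0.55, 0.025,-0.093,0,0,0,0,0.55, 0.025,-0.093,0,0,0,0,0.55, 0.025,-0.093,0,0,0,0,0.55, 0.025,-0.093,0,0,0,0,0.55]'
python3 -m inch '[0.025,-0.093,0,0,0,0,0.55, 0.025,-0.093,0,0,0,0,0.55, 0.025,-0.093,0,0,0,0,0.55, 0.025,-0.093,0,0,0,0,0.55, 0.025,-0.093,0,0,0,0,0.55]'
python3 -m inch '[0.025,-0.093,0,0,0,0,0.55, 0,0,0,0,0,0,0.55, 0,0,0,0,0,0,0.55]'
python3 -c "
from h import *
go((.4917,-.4107,.0735),170.1)
c=cam('wrist')
for p in [(.4917,-.4107),(.445,-.11),(.443,-.2155)]:
  X=mouth(c,(*p,.088),20,True);print(p,X and onz(c,X[0],.088).round(4))
t=cam('top')
for p in [(.4917,-.4107),(.445,-.11),(.443,-.2155)]:
  X=mouth(t,(*p,.088),9,True);print(p,X and onz(t,X[0],.088).round(4),pix(t,(*p,.088)))"
```

```text
time: 40.9
eef_pos: [0.6961, 0.0282, 0.0795]
tool_rot: [0.271, 3.128, 0.0]
contact_force: [-2.5, 1.3, 5.9]
grip_width: 0.269
grasp_force: 40.2
time: 41.52
eef_pos: [0.694, 0.0282, 0.1511]
tool_rot: [-0.271, -3.125, -0.001]
contact_force: [0.2, 0.1, -1.0]
grip_width: 0.501
grasp_force: 0.0
time: 42.15
eef_pos: [0.6135, -0.1479, 0.203]
tool_rot: [0.272, 3.13, -0.0]
contact_force: [1.4, -0.7, -2.3]
grip_width: 0.554
grasp_force: 0.0
time: 42.78
eef_pos: [0.5119, -0.3662, 0.2031]
tool_rot: [0.272, 3.13, -0.0]
contact_force: [0.4, -0.8, -1.6]
grip_width: 0.55
grasp_force: 0.0
time: 43.15
eef_pos: [0.4924, -0.4081, 0.2029]
tool_rot: [-0.272, -3.13, -0.001]
contact_force: [0.5, 0.2, -0.7]
grip_width: 0.545
grasp_force: 0.0
t 43.1 pos [ 0.4924 -0.4081  0.2029] psi 170.1 tilt 0.04 q [-0.9   0.22  0.16  1.5   0.   -0.72] F [ 0.5  0.2 -0.7] grip 0.545 gf 0.0
turn az -0.001 then shift x 0.001 y -0.005 z 0.259
no [312 199] []
(0.4917, -0.4107) None
(0.445, -0.11) None
no [553  97] []
(0.443, -0.2155) None
no [447 191] []
(0.4917, -0.4107) None [447.37969776 191.29535931]
no [358 208] [[7, 7, 4, 4, 12]]
(0.445, -0.11) None [358.15457396 207.5352866 ]
no [390 207] [[7, 8, 3, 3, 7], [11, 13, 8, 6, 16]]
(0.443, -0.2155) None [389.75235407 207.30112966]
```

```bash
python3 - <<'E'
from h import *
c=grab('wrist','w9');t=grab('top','t9')
hsv=cv2.cvtColor(c["img"],cv2.COLOR_RGB2HSV);u=pix(c,(.4917,-.4107,.088)).round().astype(int);print(u)
for r in hsv[u[1]-28:u[1]+29:5,u[0]-28:u[0]+29:5]: print(' '.join('%d/%d/%d'%tuple(x) for x in r))
h=cv2.cvtColor(t["img"],cv2.COLOR_RGB2HSV);m=((h[...,0]<16)&(h[...,1]>150)&(h[...,2]<115)).astype(np.uint8)
n,l,s,ce=cv2.connectedComponentsWithStats(m)
for i in range(1,n):
    if 60<s[i][4]<400 and 300<ce[i][0]<470 and 110<ce[i][1]<240: print(ce[i].round(1),s[i].tolist(),onz(t,ce[i],.04).round(3))
E
```

```text
[311 199]
13/170/197 13/168/114 13/195/94 14/212/148 14/211/149 14/212/148 14/208/146 14/211/146 14/212/144 14/210/118 14/199/73 13/170/114
13/170/153 13/171/109 14/209/139 14/212/149 14/212/149 14/204/114 14/204/110 14/209/116 14/214/144 14/215/141 14/209/99 13/168/117
13/169/198 13/194/96 14/210/152 14/210/152 14/201/104 14/188/110 14/189/105 14/191/100 14/206/104 14/210/141 14/213/145 13/171/103
13/170/217 13/194/100 14/210/153 13/204/131 14/193/102 14/178/191 14/178/212 14/194/121 14/193/102 14/209/140 14/212/144 13/177/101
13/169/199 13/179/138 14/210/158 14/205/144 14/176/210 10/128/50 11/132/58 14/183/159 14/193/185 14/210/143 14/211/144 13/170/117
13/171/212 13/171/219 14/213/164 14/202/163 13/166/106 11/134/63 12/138/61 11/130/59 14/192/190 14/210/146 14/210/137 13/169/121
13/169/208 13/169/220 13/172/191 14/201/166 12/140/71 11/134/63 11/134/61 11/132/60 14/199/187 14/213/147 13/169/116 13/169/115
13/171/218 13/169/219 13/170/220 13/170/209 14/197/186 11/132/60 12/130/61 12/152/74 14/203/171 13/168/126 13/169/125 13/171/121
13/169/210 13/170/210 13/171/218 13/168/224 13/168/225 14/194/180 14/199/182 14/199/181 13/170/209 13/170/114 13/169/119 13/171/115
13/171/215 13/169/210 13/170/210 13/171/216 13/170/216 13/169/210 13/169/202 13/170/196 13/170/197 13/170/201 13/171/127 13/169/118
13/168/203 13/170/198 13/170/197 13/171/206 13/170/216 13/170/214 13/169/210 13/169/208 13/170/208 13/170/207 13/169/202 13/169/207
13/169/213 13/170/208 13/170/208 13/170/207 13/171/201 13/170/197 13/169/196 13/170/196 13/169/195 13/170/195 13/169/193 13/170/190
[419.6 143.4] [403, 136, 34, 16, 197] [ 0.669 -0.335  0.04 ]
```

The bottle's dark mouth sits right at the predicted pixel (312,199). I'll pick it for cell (0.633,0.039).

```bash
python3 -m inch '[0,-0.004,0.05,0,0,0,0.55, 0,0,0.1,0,0,0,0.55, 0,0,0.07,0,0,0,0.55, 0,0,0.039,0,0,0,0.55, 0,0,0,0,0,0,0.55]'
python3 -m inch '[0,0,0,0,0,0,0.55, 0,0,0,0,0,0,0.1, 0,0,0,0,0,0,0.1, 0,0,0,0,0,0,0.1]' 40
python3 -m inch '[0,0,-0.04,0,0,0,0.1, 0,0,-0.08,0,0,0,0.1, 0,0,-0.09,0,0,0,0.1, 0,0,-0.055,0,0,0,0.1, 0,0,0,0,0,0,0.1]'
python3 -m inch '[-0.006,0.05,0,0,0,0,0.1, -0.012,0.09,0,0,0,0,0.1, -0.012,0.09,0,0,0,0,0.1, -0.012,0.09,0,0,0,0,0.1, -0.012,0.09,0,0,0,0,0.1]'
python3 -m inch '[-0.012,0.09,0,0,0,0,0.1, -0.012,0.09,0,0,0,0,0.1, -0.012,0.09,0,0,0,0,0.1, -0.012,0.09,0,0,0,0,0.1, -0.012,0.09,0,0,0,0,0.1]'
python3 -m inch '[-0.01,0.07,0,0,0,0,0.1, 0,0,0,0,0,0,0.1, 0,0,0,0,0,0,0.1]' >/dev/null
python3 -c "
from h import *
go((.633,.0386,.084),170.1)"
```

```text
time: 43.98
eef_pos: [0.4918, -0.4095, 0.0726]
tool_rot: [-0.271, -3.129, -0.002]
contact_force: [1.3, 0.3, -1.8]
grip_width: 0.552
grasp_force: 0.0
time: 44.48
eef_pos: [0.4927, -0.4111, 0.0753]
tool_rot: [0.271, 3.128, -0.002]
contact_force: [-0.1, -0.0, 6.1]
grip_width: 0.261
grasp_force: 39.0
time: 45.1
eef_pos: [0.4928, -0.4116, 0.2095]
tool_rot: [0.272, 3.126, -0.006]
contact_force: [1.1, -0.3, -3.3]
grip_width: 0.266
grasp_force: 39.4
time: 45.72
eef_pos: [0.5535, -0.2101, 0.2042]
tool_rot: [-0.271, -3.128, -0.002]
contact_force: [0.8, -0.7, -2.6]
grip_width: 0.265
grasp_force: 39.4
time: 46.35
eef_pos: [0.6213, 0.0061, 0.2042]
tool_rot: [-0.271, -3.127, -0.001]
contact_force: [1.0, -0.5, -2.8]
grip_width: 0.26
grasp_force: 39.4
t 46.7 pos [0.6323 0.0373 0.2048] psi 170.1 tilt 0.12 q [-0.15  0.2   0.14  1.51 -0.    0.03] F [ 0.3 -0.6 -2.7] grip 0.265 gf 39.4
turn az 0.000 then shift x -0.001 y 0.003 z 0.242
```

```bash
python3 -m inch '[-0.001,0.003,0.06,0,0,0,0.1, 0,0,0.08,0,0,0,0.1, 0,0,0.06,0,0,0,0.1, 0,0,0.03,0,0,0,0.1, 0,0,0.011,0,0,0,0.1]' >/dev/null
python3 -m inch '[0,0,0,0,0,0,0.1, 0,0,0,0,0,0,0.1]'
python3 -c "
from h import *
go((.633,.0386,.0795),170.1)"
```

```text
time: 47.6
eef_pos: [0.6348, 0.0382, 0.087]
tool_rot: [0.272, 3.128, -0.0]
contact_force: [-0.2, -0.2, -2.8]
grip_width: 0.265
grasp_force: 39.5
t 47.6 pos [0.6348 0.0382 0.087 ] psi 170.1 tilt 0.12 q [-0.15  0.24 -0.04  1.29  0.    0.03] F [-0.2 -0.2 -2.8] grip 0.265 gf 39.5
turn az -0.001 then shift x 0.004 y 0.000 z 0.015
```

```bash
python3 -m inch '[0.003,0,0.006,0,0,0,0.1, 0,0,0.005,0,0,0,0.1, 0,0,0.004,0,0,0,0.1, 0,0,0,0,0,0,0.1]'
python3 -m inch '[0,0,0,0,0,0,0.36, 0,0,0,0,0,0,0.5, 0,0,0,0,0,0,0.5, 0,0,-0.05,0,0,0,0.5, 0,0,-0.1,0,0,0,0.5]'
python3 -m inch '[0,0,-0.1,0,0,0,0.55, 0.041,-0.081,0,0,0,0,0.55, 0.041,-0.081,0,0,0,0,0.55, 0.041,-0.081,0,0,0,0,0.55, 0.041,-0.081,0,0,0,0,0.55]'
python3 -m inch '[0.041,-0.081,0,0,0,0,0.55, 0.041,-0.081,0,0,0,0,0.55, 0.041,-0.081,0,0,0,0,0.55, 0,0,0,0,0,0,0.55, 0,0,0,0,0,0,0.55]'
cat >> h.py <<'E'
def hole(c,p,r=22):
    "mouth hole seen from close above: dark blob inside the bottle"
    hsv=cv2.cvtColor(c["img"],cv2.COLOR_RGB2HSV);u=np.round(pix(c,(*p,.088))).astype(int);w=hsv[u[1]-r:u[1]+r+1,u[0]-r:u[0]+r+1]
    for v in(85,75,65,55,45):
        m=((w[...,2]<v)&(w[...,1]<160)).astype(np.uint8);n,l,s,ce=cv2.connectedComponentsWithStats(m)
        k=[i for i in range(1,n) if 120<s[i][4]<500 and max(s[i][2:4])<26]
        if k: i=min(k,key=lambda i:np.hypot(*(ce[i]-r)));return v,s[i].tolist(),onz(c,ce[i]+u-r,.088).round(4)
E
python3 -c "
from h import *
go((.443,-.2155,.0735),170.1)
c=cam('wrist');print(hole(c,(.443,-.2155)),hole(load('w9'),(.4917,-.4107)))"
```

```text
time: 48.1
eef_pos: [0.6329, 0.0387, 0.0794]
tool_rot: [0.271, 3.129, 0.0]
contact_force: [-2.6, 1.6, 6.5]
grip_width: 0.267
grasp_force: 40.2
time: 48.72
eef_pos: [0.6309, 0.0388, 0.1513]
tool_rot: [-0.271, -3.125, -0.001]
contact_force: [1.1, -0.6, -1.1]
grip_width: 0.504
grasp_force: 0.0
time: 49.35
eef_pos: [0.5229, -0.1078, 0.203]
tool_rot: [0.271, 3.13, -0.0]
contact_force: [0.5, -0.8, -1.8]
grip_width: 0.552
grasp_force: 0.0
time: 49.98
eef_pos: [0.4424, -0.2158, 0.2031]
tool_rot: [0.273, 3.129, 0.0]
contact_force: [0.2, -0.0, -2.0]
grip_width: 0.551
grasp_force: 0.0
t 50.0 pos [ 0.4424 -0.2158  0.2031] psi 170.0 tilt 0.02 q [-0.72 -0.23 -0.3   1.51  0.   -0.55] F [ 0.2 -0.  -2. ] grip 0.551 gf 0.0
turn az -0.002 then shift x -0.001 y 0.001 z 0.259
(85, [14, 14, 19, 19, 271], array([ 0.4442, -0.2147,  0.088 ])) (85, [14, 13, 19, 18, 274], array([ 0.4919, -0.4102,  0.088 ]))
```

```bash
python3 -m inch '[-0.002,0.001,0.05,0,0,0,0.55, 0,0,0.1,0,0,0,0.55, 0,0,0.07,0,0,0,0.55, 0,0,0.039,0,0,0,0.55, 0,0,0,0,0,0,0.55]'
python3 -m inch '[0,0,0,0,0,0,0.55, 0,0,0,0,0,0,0.1, 0,0,0,0,0,0,0.1, 0,0,0,0,0,0,0.1]' 40
python3 -m inch '[0,0,-0.04,0,0,0,0.1, 0,0,-0.08,0,0,0,0.1, 0,0,-0.09,0,0,0,0.1, 0,0,-0.055,0,0,0,0.1, 0,0,0,0,0,0,0.1]'
python3 -m inch '[-0.03,0.045,0,0,0,0,0.1, -0.054,0.082,0,0,0,0,0.1, -0.054,0.082,0,0,0,0,0.1, -0.054,0.082,0,0,0,0,0.1, -0.054,0.082,0,0,0,0,0.1]'
python3 -m inch '[-0.042,0.065,0,0,0,0,0.1, 0,0,0,0,0,0,0.1, 0,0,0,0,0,0,0.1]' >/dev/null
python3 -c "
from h import *
go((.622,-.0245,.084),170.1)"
```

```text
time: 50.65
eef_pos: [0.4429, -0.2138, 0.072]
tool_rot: [-0.269, -3.128, -0.003]
contact_force: [-0.3, -0.1, -1.8]
grip_width: 0.55
grasp_force: 0.0
time: 51.15
eef_pos: [0.4441, -0.2159, 0.0748]
tool_rot: [0.271, 3.128, -0.001]
contact_force: [0.2, 1.9, 6.2]
grip_width: 0.265
grasp_force: 39.0
time: 51.78
eef_pos: [0.4442, -0.2165, 0.2079]
tool_rot: [0.272, 3.127, -0.003]
contact_force: [-0.2, 0.1, -3.8]
grip_width: 0.265
grasp_force: 39.4
time: 52.4
eef_pos: [0.5969, -0.0517, 0.2037]
tool_rot: [-0.272, -3.127, -0.001]
contact_force: [0.5, -0.5, -2.9]
grip_width: 0.264
grasp_force: 39.4
t 52.8 pos [ 0.6221 -0.0248  0.2043] psi 170.1 tilt 0.14 q [-0.25  0.17  0.1   1.5  -0.   -0.08] F [-0.3 -0.4 -3.3] grip 0.265 gf 39.5
turn az -0.001 then shift x 0.000 y 0.001 z 0.241
```

```bash
python3 -m inch '[0,0.001,0.06,0,0,0,0.1, 0,0,0.08,0,0,0,0.1, 0,0,0.06,0,0,0,0.1, 0,0,0.03,0,0,0,0.1, 0,0,0.011,0,0,0,0.1]' >/dev/null
python3 -m inch '[0,0,0,0,0,0,0.1, 0,0,0,0,0,0,0.1]'
python3 -m inch '[0.003,0,0.006,0,0,0,0.1, 0,0,0.005,0,0,0,0.1, 0,0,0.004,0,0,0,0.1, 0,0,0,0,0,0,0.1]'
python3 -c "
from h import *
go((.622,-.0245,.0790),170.1)"
```

```text
time: 53.65
eef_pos: [0.6238, -0.0245, 0.087]
tool_rot: [0.272, 3.128, -0.0]
contact_force: [-0.3, -0.0, -3.6]
grip_width: 0.266
grasp_force: 39.5
time: 54.15
eef_pos: [0.6219, -0.0239, 0.0789]
tool_rot: [0.271, 3.129, 0.0]
contact_force: [-1.9, 0.8, 2.8]
grip_width: 0.268
grasp_force: 40.0
t 54.1 pos [ 0.6219 -0.0239  0.0789] psi 170.1 tilt 0.06 q [-0.25  0.2  -0.09  1.27  0.   -0.08] F [-1.9  0.8  2.8] grip 0.268 gf 40.0
turn az -0.000 then shift x -0.000 y -0.001 z -0.000
```

```bash
python3 -m inch '[0,0,0,0,0,0,0.36, 0,0,0,0,0,0,0.5, 0,0,0,0,0,0,0.5, 0,0,-0.05,0,0,0,0.5, 0,0,-0.1,0,0,0,0.5]'
python3 -m inch '[0,0,-0.1,0,0,0,0.55, 0.08,-0.057,0,0,0,0,0.55, 0.08,-0.057,0,0,0,0,0.55, 0.08,-0.057,0,0,0,0,0.55, 0.079,-0.057,0,0,0,0,0.55]'
python3 -m inch '[0,0,0,0,0,0,0.55, 0,0,0,0,0,0,0.55]' >/dev/null
python3 -c "
from h import *
c=cam('wrist');print(hole(c,(.445,-.110)))
go((.445,-.110,.0735),170.1)"
```

```text
time: 54.78
eef_pos: [0.62, -0.0236, 0.1514]
tool_rot: [-0.272, -3.125, -0.001]
contact_force: [-0.2, 0.3, -1.6]
grip_width: 0.499
grasp_force: 0.0
time: 55.4
eef_pos: [0.4435, -0.1092, 0.203]
tool_rot: [0.271, 3.13, -0.0]
contact_force: [-0.7, -1.2, -0.9]
grip_width: 0.546
grasp_force: 0.0
(85, [13, 13, 19, 19, 273], array([ 0.445 , -0.1103,  0.088 ]))
t 55.7 pos [ 0.4455 -0.1087  0.2032] psi 170.1 tilt 0.04 q [-0.53 -0.34 -0.39  1.52  0.   -0.35] F [ 0.1 -0.4 -1.7] grip 0.549 gf 0.0
turn az -0.001 then shift x 0.000 y -0.003 z 0.259
```

```bash
python3 -m inch '[0,-0.003,0.05,0,0,0,0.55, 0,0,0.1,0,0,0,0.55, 0,0,0.07,0,0,0,0.55, 0,0,0.039,0,0,0,0.55, 0,0,0,0,0,0,0.55]'
python3 -m inch '[0,0,0,0,0,0,0.55, 0,0,0,0,0,0,0.1, 0,0,0,0,0,0,0.1, 0,0,0,0,0,0,0.1]' 40
python3 -m inch '[0,0,-0.04,0,0,0,0.1, 0,0,-0.08,0,0,0,0.1, 0,0,-0.09,0,0,0,0.1, 0,0,-0.055,0,0,0,0.1, 0,0,0,0,0,0,0.1]'
python3 -m inch '[-0.064,0.021,0,0,0,0,0.1, -0.064,0.021,0,0,0,0,0.1, -0.064,0.021,0,0,0,0,0.1, -0.064,0.021,0,0,0,0,0.1, -0.06,0.02,0,0,0,0,0.1]'
python3 -m inch '[0,0,0,0,0,0,0.1, 0,0,0,0,0,0,0.1]' >/dev/null
python3 -c "
from h import *
go((.611,-.0875,.084),170.1)"
```

```text
time: 56.32
eef_pos: [0.4441, -0.1091, 0.072]
tool_rot: [-0.27, -3.127, -0.003]
contact_force: [-0.6, 0.8, -1.0]
grip_width: 0.548
grasp_force: 0.0
time: 56.82
eef_pos: [0.4453, -0.1107, 0.0748]
tool_rot: [0.272, 3.128, -0.001]
contact_force: [-1.7, -0.1, 7.1]
grip_width: 0.264
grasp_force: 39.4
time: 57.45
eef_pos: [0.4454, -0.1108, 0.2078]
tool_rot: [0.272, 3.127, -0.002]
contact_force: [0.2, 0.1, -2.5]
grip_width: 0.266
grasp_force: 39.6
time: 58.08
eef_pos: [0.6094, -0.0858, 0.2034]
tool_rot: [-0.271, -3.127, -0.001]
contact_force: [-0.4, -0.3, -2.3]
grip_width: 0.266
grasp_force: 39.6
t 58.3 pos [ 0.6081 -0.0861  0.2045] psi 170.1 tilt 0.15 q [-0.35  0.15  0.07  1.5  -0.   -0.18] F [ 0.2 -0.2 -2.9] grip 0.267 gf 39.6
turn az -0.001 then shift x -0.006 y -0.002 z 0.241
```

```bash
python3 -m inch '[-0.005,-0.002,0.06,0,0,0,0.1, 0,0,0.08,0,0,0,0.1, 0,0,0.06,0,0,0,0.1, 0,0,0.03,0,0,0,0.1, 0,0,0.011,0,0,0,0.1]' >/dev/null
python3 -m inch '[0,0,0,0,0,0,0.1, 0,0,0,0,0,0,0.1]'
python3 -m inch '[0.003,0,0.006,0,0,0,0.1, 0,0,0.005,0,0,0,0.1, 0,0,0.004,0,0,0,0.1, 0,0,0,0,0,0,0.1]'
python3 -c "
from h import *
go((.611,-.0875,.0790),170.1)"
```

```text
time: 59.2
eef_pos: [0.6122, -0.088, 0.087]
tool_rot: [0.272, 3.128, -0.001]
contact_force: [-0.1, 0.1, -2.4]
grip_width: 0.266
grasp_force: 39.6
time: 59.7
eef_pos: [0.6102, -0.0875, 0.0789]
tool_rot: [0.272, 3.129, -0.0]
contact_force: [-2.6, -0.0, 4.8]
grip_width: 0.262
grasp_force: 40.3
t 59.7 pos [ 0.6102 -0.0875  0.0789] psi 170.1 tilt 0.04 q [-0.35  0.19 -0.11  1.27 -0.   -0.18] F [-2.6 -0.   4.8] grip 0.262 gf 40.3
turn az -0.001 then shift x -0.002 y 0.000 z -0.000
```

```bash
python3 -m inch '[0,0,0,0,0,0,0.36, 0,0,0,0,0,0,0.5, 0,0,0,0,0,0,0.5, 0,0,-0.05,0,0,0,0.5, 0,0,-0.1,0,0,0,0.5]'
python3 -m inch '[0,0,-0.1,0,0,0,0.55, 0.02,-0.1,-0.05,0,0,0,0.55, 0.02,-0.1,-0.05,0,0,0,0.55, 0.04,-0.1,0,0,0,0,0.55, 0.04,-0.1,0,0,0,0,0.55]'
python3 -m inch '[0.04,-0.1,0,0,0,0,0.55, 0.02,-0.06,0,0,0,0,0.55, 0,0,0,0,0,0,0.55]'
python3 - <<'E'
from h import *
c=grab("scene","f1");t=grab("top","f2")
a=cv2.resize(c["img"][90:330,250:490],(480,480),interpolation=cv2.INTER_CUBIC);b=cv2.resize(t["img"][115:235,290:394],(312,360),interpolation=cv2.INTER_CUBIC)
z=np.zeros((480,800,3),np.uint8);z[:,:480]=a;z[:360,484:796]=b;save(z,"fin.png")
hsv=cv2.cvtColor(c["img"],cv2.COLOR_RGB2HSV)
r=(((hsv[...,0]<8)|(hsv[...,0]>172))&(hsv[...,1]>120)&(hsv[...,2]>60));r[:,:420]=0;r[:,446:]=0;r[:120]=0;r[150:]=0;print("button px",np.argwhere(r)[:,::-1].mean(0),r.sum())
st()
E
```

```text
time: 60.32
eef_pos: [0.6084, -0.0869, 0.1514]
tool_rot: [-0.272, -3.125, -0.002]
contact_force: [0.8, -0.2, -1.2]
grip_width: 0.5
grasp_force: 0.0
time: 60.95
eef_pos: [0.5156, -0.2756, 0.2534]
tool_rot: [0.271, 3.129, -0.001]
contact_force: [-0.3, -1.3, -2.4]
grip_width: 0.552
grasp_force: 0.0
time: 61.32
eef_pos: [0.4718, -0.3496, 0.2527]
tool_rot: [-0.277, -3.129, -0.0]
contact_force: [-0.7, 0.1, -1.2]
grip_width: 0.553
grasp_force: 0.0
button px [442.76 137.92] 50
t 61.4 pos [ 0.4731 -0.3476  0.2529] psi 170.0 tilt 0.03 q [-0.86  0.07  0.08  1.58  0.   -0.68] F [ 0.2  0.6 -1.8] grip 0.552 gf 0.0
```

View pics/fin.png

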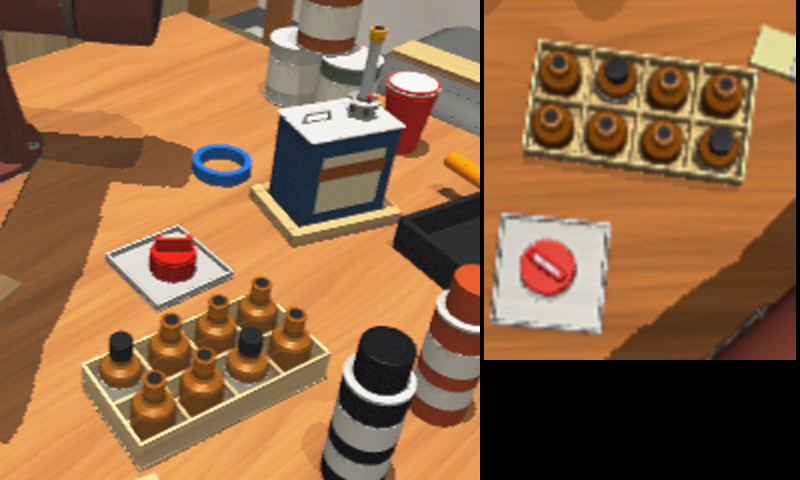

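The final picture shows everything as asked. All eight cells hold upright bottles, the cap is upright in the tray (scene half (173,258), top half (547,268)), and the spout is up (378,35) with its red button out (370,98).

```bash
python3 -c "
from rig import *
print(job_done())"
```

```text
the job is handed in; nothing more can be done
None
```

Job handed in at about 61 s on the robot's clock: cap upright in the drip tray, spout drawn up with its red lock button out, and all six empty amber bottles upright in the six free crate cells; no verdict was returned.

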